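Pack the specimen pots in the transport carrier and latch it

ROBOT

A 6-joint arm with a two-finger parallel gripper is mounted at the origin on a cart in front of the work surface, level with it; the furniture and walls round the work are solid. World frame = base frame: x ahead of the robot, y to its left, z up, the work surface at z = 0. Lengths are in mm, angles in degrees, forces in N, time in s.
With the tool pointing down it reaches from about 350 to 850 mm from the base axis. Payload 8.1 kg.
Tool frame: the origin (TCP) lies midway between the tips of the shut fingers; the grasp point (between the pads) lies 19 mm behind it; z points along the fingers, y is the line along which they close (so a half turn about z gives the same grasp; the last joint's range is limited). The gripper opens to 85 mm and grips with 20 to 120 N. Pads are 22 mm wide; open, the fingers measure 114 mm over their backs; the gripper's body (76 mm by 85 mm) begins 54 mm behind the grasp point. The pads swing forward as they close: fully open they stand 13 mm farther back than shut.
Start: joints at [58.247, 7.471, 85.268, -0, 87.261, -4.893], TCP at [271.07, 535.282, 231.292] pointing down, gripper open.
Joint ranges: [-169.43, 169.43], [-51.17, 129.36], [1.28, 143.12], [-76.62, 256.62], [0, 156.53], [-152.29, 152.29]. Speed limits (degrees/s): [136.94, 136.94, 159.86, 180, 180, 180].

INTERFACE

Orientations are given as [roll, pitch, yaw] about the fixed x, y, z axes, in that order (R = Rz(yaw) Ry(pitch) Rx(roll)).
In Python, from bench import r gives the robot as it stands.
- The arm moves only by the tool send_rows, never from a script. Its argument "increments" is a list of rows, each a list of 6 numbers: the shift along the tool's x, y, z in mm, then the turn, a rotation vector about the tool's x, y, z in rad. A call has 1 to 5 rows; each row shifts and turns the commanded pose from where the row before left it, along the tool's axes as they then stand; what a row does not reach is not made up. A row lasts 1/8 s, in which the tool goes at most 62.5 mm and 10.7 degrees, less where a joint would pass 70% of its speed; a pose out of reach is approached as far as the arm can. A call is refused whole if a number of a shift passes 62.5 or a number of a turn 0.188, either way. A call with a gripper value outside its range is refused whole. "grip" is the closure, from -1 (fully open) to 1 (shut), set as the call begins (left out, the last holds). The fingers move at their own pace and stop on an object; "grip_force" is the grip in N (left out, the last holds). Time passes only in rows, so rows that do not move let the fingers close. It gives the time, the measured TCP pose, the force, the opening and the grip force at its end, in the units of the state.
- r.sense(): the state, without advancing time (a new reading comes with each control period).
- r.snapshot(name): name is "scene" or "top" or "wrist"; returns a dict with "img" (400x640x3 uint8, blue, green, red), "z_map" (400x640 float32, mm along the optical axis (not along the pixel's ray), 0 where there is no reading), "fx", "fy", "cx", "cy" (pixels), "D" ([k1, k2, p1, p2, k3] as OpenCV has them; the pictures are not rectified), "view" (4x4, takes a point from world to camera coordinates). Camera axes: x right, y down, z forward; pixel columns grow to the right and rows downward; lengths in mm; the calibration is good to about 2 mm. A picture is of the moment at which its call begins.
- r.hand_in(): hands the job in; it is judged then, once.
The state is a dict: "time": time; "joint_pos": joint angles; "qd": joint speeds; "joint_efforts": joint torques, N m; "tool_pos": TCP position; "tcp_rot": TCP orientation; "ft_force": force on the tool from outside, world axes, zero at the start; "wrist_torque": the same for the moment, N m; "finger_gap": finger opening in mm; "grip_force": force on a finger pad.
Only numpy, scipy, OpenCV 4.12 (cv2) and the standard library are available. Lean on these libraries where they do the work, as an engineer would, in place of code of your own. Each camera call takes 0.05 s, during which the arm holds its last target. There are 200 camera calls.

TASK

Make the specimen pots ready for transport: loosen the clamp knob of the carrier's sliding stop, draw the stop back, and stand all the pots upright in one close row in the channel, the first against the fixed end wall. Push the stop up snug against the row and turn its knob tight, and only then shut the lid, hook the latch's wire loop over the keeper and swing the lever fully down. Leave the other things on the bench where they are.

Things in the scene. Friction and masses are not known exactly. Their poses are not given: they have to be found in the camera images.
- carrier: Aluminium carrier fixed on the worktop, base plate 170 (x -90 to +80) x 292 (y) x 14 mm; origin at its underside, +x away from the robot, +y left along the channel, z up (yaw up to 0.2 rad). In its frame: lid hinge posts at the rear (x 64 to 80, y -120 and +60, up to z 96 mm); latch block at the front (x -72 to -56, y -52 to -8, up to z 72 mm).
- row_end (a point): Foot of the fixed end wall's inner face, on the channel's middle line (carrier frame 0, -132, 14 mm). The pots' channel runs from here along the carrier's +y: floor at z 14 mm, between two low rails (inner faces at x +-26, outer +-32, tops at z 34 mm). The end wall is 64 mm wide, its top at z 60 mm.
- stop_slide (a joint): Clear distance (m) from the fixed end wall to the face of the grey sliding stop, 0 to 0.196; grows as the stop is drawn back to the left (carrier's +y). Free, it slides with about 2 N and stays where it is left; clamped tight it holds about 40 N. It can be moved by holding its knob.
- stop_face (a point): Middle of the stop's face that meets the pots (faces -y of the carrier), 35 mm above the worktop; the face plate is 64 mm wide, z = 16 to 50 mm, and the stop's body with the knob extends 80 mm behind it (+y), 46 mm wide, top z = 49 mm.
- clamp_knob (a joint): Turn of the black clamp knob on top of the stop, rad: 0 = fully loose, 1.4 = fully tight; it tightens clockwise seen from above. It begins to bite at about 0.7; from 1.15 up it counts as tight. Stays as left; needs up to 0.2 N m.
- knob_grip (a point): On the knob's vertical axis (45 mm behind the stop's face), 70 mm above the worktop, in the grip bar. The bar is 50 mm long, 12 mm thick, z = 55 to 79 mm; its length is this frame's x axis: along the carrier's x when loose, turned clockwise by the joint's value.
- lid (a joint): Angle of the aluminium lid frame, rad: 0 = shut, about 1.7 = standing open (limit 2.0). Hinge axis along the carrier's y at the rear; a stiff hinge (0.2 N m), it stays where it is left. When shut, a rubber bar above the channel comes to z = 88 mm.
- lid_hinge (a point): Middle of the lid's hinge axis (carrier frame 72, -30, 100 mm); axes are those of the lid: with the lid shut they equal the carrier's, and the lid extends from here to -x.
- lid_tongue (a point): Near the end of the tongue in the middle of the lid's free edge, 128 mm from the hinge axis: tongue 24 mm wide (carrier's y), 10 mm thick, its end 134 mm from the hinge axis; the 190 mm wide cross bar of the lid begins 112 mm from the hinge axis.
- keeper (a point): Where the middle of the loop's cross wire lies when latched: on the tongue's upper side, just behind (hinge side of) the upright keeper lip, 119 mm from the hinge axis, 8 mm above the hinge plane; the lip is 24 mm wide and 13 mm high. Axes as lid_hinge.
- latch_lever (a joint): Angle of the steel latch lever, rad: 0 = fully down (latched), grows as it swings outwards (towards the robot) and up; limit 2.3. Direction from its pin to its tip: at 0 it points 34 degrees outward from straight down, at 1.0 about level, at 2.3 nearly straight up. Friction holds it (0.06 N m).
- lever_pin (a point): The lever's hinge pin (axis along the carrier's y; carrier frame -83, -30, 68 mm).
- lever_tip (a point): On the lever's middle line 50 mm from the pin and 5 mm from its end; the lever is 16 mm wide (22 mm at the tip) and 4 mm thick.
- latch_loop (a joint): Angle of the wire loop on the lever, rad, relative to the lever; -3.2 = leaning outward against its stop, about 0 when latched. It starts leaning outward. The loop swings freely and falls by its own weight to either side.
- loop_pin (a point): The loop's hinge axis on the lever, 16 mm from the lever's pin towards its tip (moves with the lever).
- loop_bar (a point): Middle of the loop's cross wire, 69 mm from loop_pin. The loop is a U of 6 mm round wire, 42 mm wide over its two side wires; the lever passes between them. Swung up and over, it falls with the cross wire on the shut lid behind the keeper; swinging the lever down then draws it against the keeper lip.
- pot_1: Specimen pot: white round pot with a grey screw lid, 45 mm in diameter, 66 mm high, 80 g, bottom-heavy, all alike; origin at the centre of its underside, z along its axis. May be absent.
- pot_2: Specimen pot: white round pot with a grey screw lid, 45 mm in diameter, 66 mm high, 80 g, bottom-heavy, all alike; origin at the centre of its underside, z along its axis. May be absent.
- pot_3: Specimen pot: white round pot with a grey screw lid, 45 mm in diameter, 66 mm high, 80 g, bottom-heavy, all alike; origin at the centre of its underside, z along its axis. May be absent.
- pot_4: Specimen pot: white round pot with a grey screw lid, 45 mm in diameter, 66 mm high, 80 g, bottom-heavy, all alike; origin at the centre of its underside, z along its axis. May be absent.
- amber_bottle: Bystander: amber dropper bottle with a white cap, 38 mm diameter, 85 mm high; origin at its underside. Leave alone.
- carton: Bystander: small white printed carton lying flat, 60 x 103 x 38 mm; origin at its underside. Leave alone.
- marker: Bystander: black marker pen lying down, 135 mm long, 12 mm high; origin at its underside. Leave alone.
Not all that is in view belongs to the job. What is shaped like the pot_1 but blue or turquoise is not meant.

How it is judged:
By the outcome, as a careful person would: the job done as asked, in the order asked, and still so for the second after the job is handed in, with the robot touching nothing.
Of pot_1, pot_2, pot_3, pot_4 only 2 to 4 are there at a start; the rules pass over those that are not, and their reading is None.
At some moment in a run one of pot_1, pot_2, pot_3, pot_4 may be knocked a few centimetres aside while the robot is not near it.
Once in a run the grip may slacken for a moment while it holds something.
It also fails if it takes over 210 s, if anything falls off the work surface, if the arm or the gripper's body presses on something with over 40 N, if the wrist force passes 120 N, or if a joint passes its speed limit or range.

## Working session

There is one attempt and no reset: what is moved stays moved. The work goes in short steps, Python scripts to look and compute and a tool call to move; the robot and the scene stay as the last step left them, time stands still between calls to the robot, and variables do not carry over. Pictures are saved under pics/ and viewed, at most 14 in all, crops included, and the job is handed in when it is done.

Besides the shell and the picture viewer there is one more tool, called after "Call:" by a JSON object that holds its "fn" and its "kwargs". send_rows: Moves the arm, as the interface text tells. Its arguments: {"type":"object","properties":{"increments":{"type":"array"},"grip":{"type":"number"},"grip_force":{"type":"number"}},"required":["increments"]}

```bash
ls; mkdir -p pics; cat > h.py <<'E'
import numpy as np, cv2
from bench import r
def K(s): return np.array([[s['fx'],0,s['cx']],[0,s['fy'],s['cy']],[0,0,1.]])
def pt(s,u,v,z=None,win=1):
    """world point of pixel: by depth, or on plane z=..."""
    n=cv2.undistortPoints(np.array([[[u,v]]],float),K(s),np.array(s['D'],float))[0,0]
    V=np.array(s['view']);R,t=V[:3,:3],V[:3,3]
    d=np.array([n[0],n[1],1.])
    if z is None:
        w=s['z_map'][v-win:v+win+1,u-win:u+win+1];w=w[w>0]
        return R.T@(d*np.median(w)-t)
    c=-R.T@t; dw=R.T@d
    return c+dw*(z-c[2])/dw[2]
def cloud(s):
    h,w=s['z_map'].shape
    uv=np.stack(np.meshgrid(np.arange(w),np.arange(h)),-1).reshape(-1,1,2).astype(float)
    n=cv2.undistortPoints(uv,K(s),np.array(s['D'],float)).reshape(h,w,2)
    p=np.dstack([n,np.ones((h,w))])*s['z_map'][...,None]
    V=np.array(s['view']); P=(p-V[:3,3])@V[:3,:3]
    P[s['z_map']<=0]=np.nan
    return P
def proj(s,p):
    V=np.array(s['view']);rv=cv2.Rodrigues(V[:3,:3])[0]
    return cv2.projectPoints(np.array(p,float).reshape(-1,1,3),rv,V[:3,3],K(s),np.array(s['D'],float))[0].reshape(-1,2)
E
python3 - <<'E'
from h import *
print(r.sense())
import pickle
for n in('scene','top'):
    s=r.snapshot(n);cv2.imwrite(f'pics/{n}0.png',s['img']);pickle.dump(s,open(f'{n}0.pkl','wb'))
E
```

```text
pics
{'time': 0.0, 'joint_pos': array([ 5.82491632e+01,  7.51467561e+00,  8.53299318e+01,  3.79406023e-05,
        8.72612904e+01, -4.89229450e+00]), 'qd': array([-0.01619559,  0.07905324,  0.07848192, -0.04395196,  0.03135732,
        0.09305408]), 'joint_efforts': array([-2.51563026e-03, -5.69383264e+01, -5.00552559e+01, -4.25537492e-04,
        1.47849019e-02, -3.02324872e-05]), 'tool_pos': array([270.75491981, 534.81778765, 230.24268504]), 'tcp_rot': array([-1.79894491e+02, -9.06902646e-03,  1.53141447e+02]), 'ft_force': array([-0.14736845,  0.09962104, -0.38426918]), 'wrist_torque': array([ 0.0074393 ,  0.02782177, -0.01248137]), 'grip_force': 0.0, 'finger_gap': 85.50579687327036}
```

View pics/scene0.png

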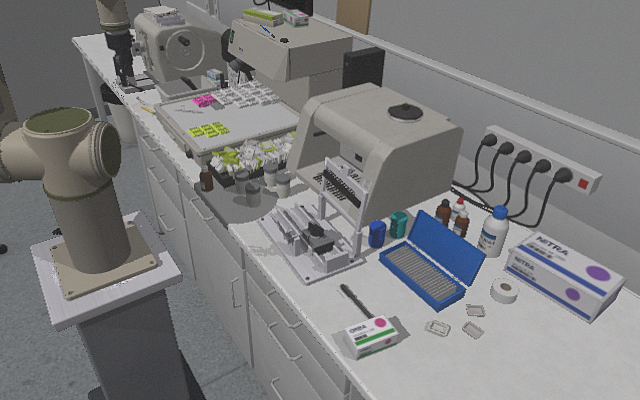

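View pics/top0.png

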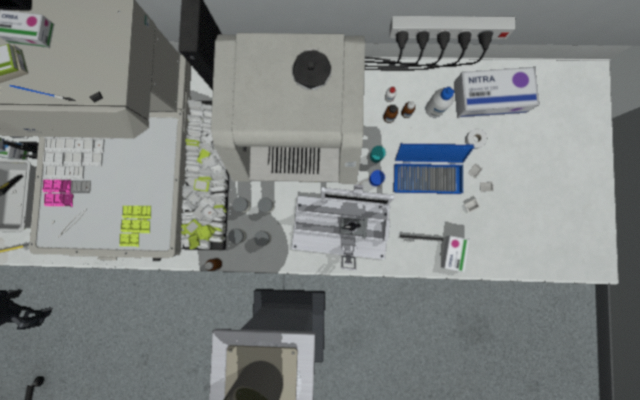

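The scene view shows the open carrier at about (310,240), four white/grey pots at about (240,185), (253,193), (270,170) and (283,182), and decoys in blue (377,233) and teal (398,224). In the top view the pots are near (240,200), (266,204), (236,237) and (262,238), and the carrier is near (340,225).

```bash
python3 - <<'E'
from h import *
import pickle
s=pickle.load(open('top0.pkl','rb'));P=cloud(s)
c=cv2.resize(s['img'][170:280,200:400],None,fx=4,fy=4,interpolation=cv2.INTER_CUBIC)
c=cv2.convertScaleAbs(c,alpha=1.3,beta=20)
cv2.imwrite('pics/c1.png',c)
for u,v in[(240,200),(266,204),(236,237),(262,238),(376,155),(376,177)]:
    print((u,v),pt(s,u,v).round(),P[v-6:v+7,u-6:u+7,2].reshape(-1).max().round())
for u,v in[(297,252),(384,257),(340,252)]:print(pt(s,u,v).round(),pt(s,u,v,14).round())
print(np.linalg.inv(s['view'])[:3,3])
s=pickle.load(open('scene0.pkl','rb'));
c=cv2.resize(s['img'][150:290,190:390],None,fx=4,fy=4,interpolation=cv2.INTER_CUBIC)
cv2.imwrite('pics/c2.png',cv2.convertScaleAbs(c,alpha=1.2,beta=10))
E
```

```text
(240, 200) [553.  73.  66.] 71.0
(266, 204) [543.  -6.  65.] 71.0
(236, 237) [442.  80.  65.] 70.0
(262, 238) [441.   2.  66.] nan
(376, 155) [ 701. -334.   64.] nan
(376, 177) [ 633. -335.   65.] nan
[399. -98.  -1.] [ 400. -100.   14.]
[ 393. -370.   13.] [ 393. -369.   14.]
[ 404. -234.   14.] [ 404. -234.   14.]
[ 464.83959525 -205.43161232 1154.19863415]
```

View pics/c1.png

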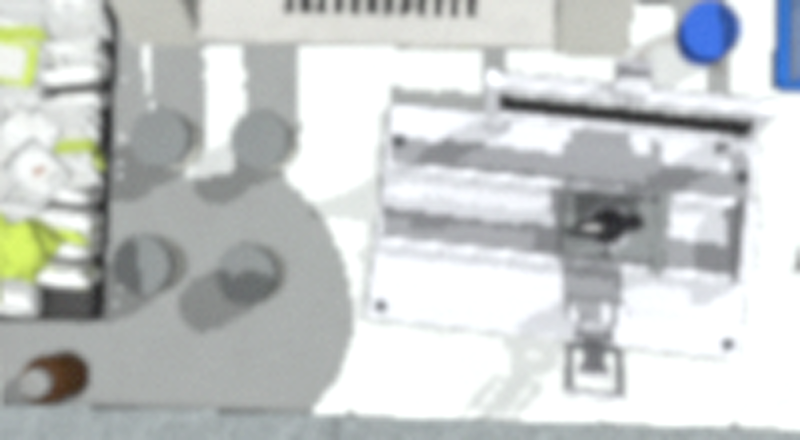

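View pics/c2.png

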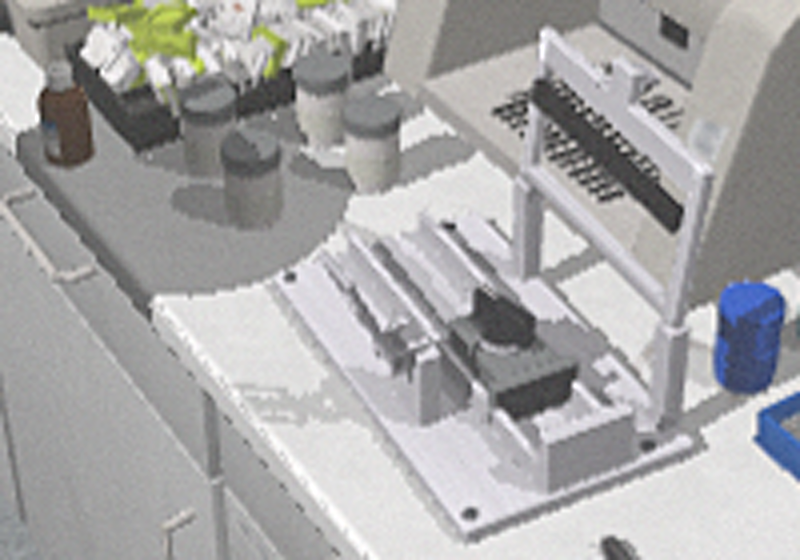

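The crops confirm four white pots with grey lids in the top crop at (160,137), (265,137), (147,265) and (250,272). The blue pot at (708,30) and the teal one beside it are the excluded ones. The knob is at (605,225). Next I'll fit the carrier pose.

```bash
cat >> h.py <<'E'
def model(q,xc,yc):
    """top height of carrier at frame coords, nan where unsure"""
    h=np.full(xc.shape,np.nan)
    inp=(abs(yc)<144)&(xc>-88)&(xc<50); h[inp]=14
    h[(abs(abs(xc)-29)<3)&(abs(yc)<128)]=34
    out=((xc<-93)|(abs(yc)>149))&(xc>-115)&(abs(yc)<175)&(xc<50); h[out]=0
    return h
def fit(P,q0):
    from scipy.optimize import minimize
    p=P.reshape(-1,3);p=p[np.isfinite(p).all(1)]
    p=p[np.hypot(p[:,0]-q0[0],p[:,1]-q0[1])<230]
    def f(q):
        c,s=np.cos(q[2]),np.sin(q[2]);d=p[:,:2]-q[:2]
        xc=d@[c,s];yc=d@[-s,c];h=model(q,xc,yc)
        e=np.minimum(abs(p[:,2]-h),12);return np.nanmean(e)
    best=None
    for dx in(-8,0,8):
      for dy in(-8,0,8):
        for a in(-.05,0,.05):
          m=minimize(f,np.array(q0)+[dx,dy,a],method='Nelder-Mead',options=dict(initial_simplex=np.array(q0)+[dx,dy,a]+np.array([[0,0,0],[5,0,0],[0,5,0],[0,0,.03]])))
          if best is None or m.fun<best.fun:best=m
    return best
def W(q,p):
    c,s=np.cos(q[2]),np.sin(q[2]);return np.array([q[0]+c*p[0]-s*p[1],q[1]+s*p[0]+c*p[1],p[2]])
def C(q,P):
    c,s=np.cos(q[2]),np.sin(q[2]);d=P[...,:2]-q[:2]
    return np.dstack([d@[c,s],d@[-s,c],P[...,2]]) if P.ndim==3 else np.array([d@[c,s],d@[-s,c],P[2]])
E
python3 - <<'E'
from h import *
import pickle
s=pickle.load(open('top0.pkl','rb'));P=cloud(s)
A=pt(s,291,249,14);B=pt(s,385,259,14);D=pt(s,296,196,14);print(A,B,D)
yaw=np.arctan2(-(A-B)[0],(A-B)[1]);m=(A+B)/2
q0=[m[0]+90*np.cos(yaw),m[1]+90*np.sin(yaw),yaw];print(q0)
b=fit(P,q0);q=b.x;print(q,b.fun)
s2=pickle.load(open('scene0.pkl','rb'));b2=fit(cloud(s2),q);print(b2.x,b2.fun)
X=C(q,P)
# stop: points above z 40 in channel
m=(abs(X[...,0])<34)&(abs(X[...,1])<150)&(X[...,2]>42)
for l,h in((44,53),(53,66),(66,85)):
    mm=m&(X[...,2]>l)&(X[...,2]<h);x=X[mm];print(l,len(x),np.percentile(x,[2,50,98],axis=0).round())
E
```

```text
[408.50534832 -80.84043546  14.        ] [ 386.74635847 -372.62535162   14.        ] [574.79042593 -90.7492071   14.        ]
[np.float64(487.3766479266833), np.float64(-233.42579134939353), np.float64(-0.07443424547998805)]
[ 4.89004010e+02 -2.30683348e+02 -8.09211760e-02] 3.2388106983927223
[ 4.85902931e+02 -2.31241593e+02 -7.91249416e-02] 4.687821745842822
44 313 [[ -27. -122.   45.]
 [  -1.  -52.   48.]
 [  26.   -2.   52.]]
53 131 [[ -30. -147.   53.]
 [  -2. -138.   58.]
 [  29.  -26.   63.]]
66 69 [[-10. -58.  71.]
 [ -0. -35.  78.]
 [  9. -12.  82.]]
```

```bash
cat >> h.py <<'E'
Q=np.array([488.,-231.,-.08])
from scipy.spatial.transform import Rotation as Ro
def plan(p,rpy,n=None):
    """print rows (tool axes) from measured pose to p, rpy"""
    s=r.sense();p0=s['tool_pos'];R0=Ro.from_euler('xyz',s['tcp_rot'],degrees=True);R1=Ro.from_euler('xyz',rpy,degrees=True)
    rv=(R0.inv()*R1).as_rotvec();d=np.array(p)-p0
    k=int(np.ceil(max(np.linalg.norm(d)/60,np.linalg.norm(rv)/.18,1)));n=n or k
    print('n',n,'t',round(s['time'],1),'rot/row',(rv/n).round(3).tolist())
    for i in range(n):
        Ri=R0*Ro.from_rotvec(rv*i/n);print((Ri.inv().apply(d/n)).round(1).tolist())
E
python3 - <<'E'
from h import *
k=W(Q,[0,-35,250]);print(k);plan(k,[180,0,95])
E
```

```text
[ 485.20298571 -265.88805972  250.        ]
n 14 t 0.1 rot/row [-0.0, 0.0, 0.072]
[-39.5, -44.1, -1.3]
[-42.6, -41.1, -1.3]
[-45.5, -37.9, -1.3]
[-48.1, -34.5, -1.4]
[-50.5, -31.0, -1.4]
[-52.6, -27.2, -1.4]
[-54.4, -23.4, -1.4]
[-56.0, -19.4, -1.4]
[-57.2, -15.3, -1.4]
[-58.2, -11.1, -1.4]
[-58.8, -6.8, -1.4]
[-59.2, -2.6, -1.4]
[-59.2, 1.7, -1.4]
[-58.9, 6.0, -1.4]
```

Call:
{"fn": "send_rows", "kwargs": {"increments": [[-20,-22,0,0,0,0.036],[-40,-44,-1,0,0,0.072],[-42,-41,-1,0,0,0.072],[-45,-38,-1,0,0,0.072],[-48,-35,-1,0,0,0.072]], "grip": -1}}

```text
time: 0.72
tool_pos: [331.3, 274.2, 234.9]
tcp_rot: [-180.0, 0.0, 134.5]
ft_force: [0.9, -1.2, 1.2]
finger_gap: 85.4
grip_force: 0.0
```

Call:
{"fn": "send_rows", "kwargs": {"increments": [[-50,-31,-1,0,0,0.072],[-53,-27,-1,0,0,0.072],[-54,-23,-1,0,0,0.072],[-56,-19,-1,0,0,0.072],[-57,-15,-1,0,0,0.072]]}}

```text
time: 1.35
tool_pos: [399.0, -13.1, 240.2]
tcp_rot: [180.0, 0.0, 113.8]
ft_force: [1.1, -0.1, -1.0]
finger_gap: 85.0
grip_force: 0.0
```

Call:
{"fn": "send_rows", "kwargs": {"increments": [[-58,-11,-1,0,0,0.072],[-59,-7,-2,0,0,0.072],[-59,-3,-2,0,0,0.072],[-59,2,-2,0,0,0.072],[-40,4,-2,0,0,0.072]]}}

```text
time: 1.98
tool_pos: [461.8, -283.1, 248.6]
tcp_rot: [-180.0, -0.0, 93.1]
ft_force: [0.1, 1.1, 0.5]
finger_gap: 85.4
grip_force: 0.0
```

Call:
{"fn": "send_rows", "kwargs": {"increments": [[-30,4,-2,0,0,0],[-10,2,0,0,0,0],[0,0,0,0,0,0],[0,0,0,0,0,0]]}}

```text
time: 2.48
tool_pos: [470.3, -319.1, 251.2]
tcp_rot: [-180.0, -0.0, 93.4]
ft_force: [-0.4, 0.1, -0.3]
finger_gap: 85.4
grip_force: 0.0
```

```bash
python3 - <<'E'
from h import *
import pickle
S=r.sense();print(S['time'],S['tool_pos'],S['tcp_rot'],S['joint_pos'].round())
s=r.snapshot('wrist');pickle.dump(s,open('w1.pkl','wb'))
cv2.imwrite('pics/w1.png',s['img'])
P=cloud(s);X=C(Q,P)
b=fit(P,Q);q=b.x;print(q,b.fun);X=C(q,P)
m=(abs(X[...,0])<40)&(abs(X[...,1])<150)
for l,h in((44,53),(60,70),(72,85)):
    mm=m&(X[...,2]>l)&(X[...,2]<h);x=X[mm];print(l,len(x),np.percentile(x,[1,50,99],axis=0).round()) if len(x) else 0
E
```

```text
2.475 [ 470.29847534 -319.0969459   251.18775198] [-1.79988611e+02 -3.18885714e-02  9.33781782e+01] [-39.   2.  89.   0.  89. -43.]
[ 4.85101357e+02 -2.48491873e+02 -9.09769424e-02] 8.135129946463323
44 2535 [[ -28. -116.   46.]
 [  -1.  -31.   50.]
 [  30.   18.   53.]]
60 459 [[ -28. -126.   60.]
 [   0. -121.   61.]
 [  32.  -17.   65.]]
72 592 [[ -9. -39.  76.]
 [  0. -15.  79.]
 [ 10.   8.  81.]]
```

View pics/w1.png

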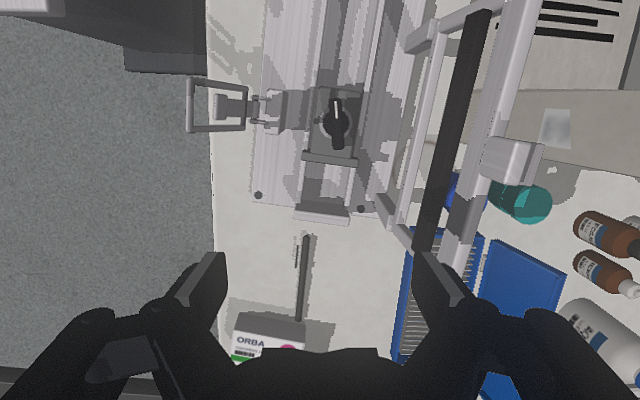

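The wrist view shows the knob bar at (337,118), its length along the carrier's y, so it is clamped. The stop's face plate is at (330,157), the end wall at (322,212), and the lever and loop point outward at (220,105). I'll refine the carrier pose from the end wall, rails and knob.

```bash
python3 - <<'E'
from h import *
import pickle
s=pickle.load(open('w1.pkl','rb'));P=cloud(s)
q=Q.copy()
for it in range(3):
    X=C(q,P);x=X.reshape(-1,3);x=x[np.isfinite(x).all(1)]
    kb=x[(abs(x[:,0])<30)&(abs(x[:,1]+35)<45)&(x[:,2]>72)&(x[:,2]<84)]
    ew=x[(abs(x[:,0])<45)&(abs(x[:,1]+138)<14)&(x[:,2]>56)&(x[:,2]<64)]
    rl=x[(abs(abs(x[:,0])-29)<8)&(x[:,1]>10)&(x[:,1]<130)&(x[:,2]>31)&(x[:,2]<38)]
    L=rl[rl[:,0]<0];Rr=rl[rl[:,0]>0]
    a1=np.polyfit(L[:,1],L[:,0],1) if len(L)>20 else None;a2=np.polyfit(Rr[:,1],Rr[:,0],1) if len(Rr)>20 else None
    print('q',q,'rails',a1,a2,len(L),len(Rr));
    pl=np.percentile
    print('wall',pl(ew,[2,50,98],axis=0).round(1).tolist());
    c=kb[:,:2]-kb[:,:2].mean(0);w,v=np.linalg.eigh(c.T@c);print('knob',kb.mean(0),np.degrees(np.arctan2(v[1,1],v[0,1])),pl(kb,[1,99],axis=0).round(1).tolist())
    dy=-(132-pl(ew[:,1],98)*-1);dx=(pl(ew[:,0],2)+pl(ew[:,0],98))/2
    t=np.mean([a[0] for a in(a1,a2) if a is not None]) if it<2 else 0
    dyy=pl(ew[:,1],98)+132
    cc,ss=np.cos(q[2]),np.sin(q[2]);
    q=q+[cc*dx-ss*dyy,ss*dx+cc*dyy,-t]
# plate edges
for n,b in (('plate front/x',(x[:,2]>10)&(x[:,2]<18)&(abs(x[:,1])<120)),):print(n,pl(x[b],[.5,99.5],axis=0)[:,0])
b=(x[:,2]>42)&(x[:,2]<54)&(abs(x[:,0])<33);print('stop',pl(x[b],[1,99],axis=0))
b=(x[:,2]>42)&(x[:,2]<54)&(abs(x[:,0])<33)&(abs(x[:,0])>25);print('faceplate',pl(x[b],[2,50,98],axis=0))
E
```

```text
q [ 4.88e+02 -2.31e+02 -8.00e-02] rails [-4.11759047e-03 -2.92696561e+01] [1.01971316e-02 2.74700687e+01] 417 517
wall [[-31.0, -144.2, 56.9], [-0.9, -137.7, 60.6], [29.6, -132.7, 62.2]]
knob [ -1.24804276 -32.95395324  79.28441435] 103.68312479258498 [[-10.7, -57.2, 75.7], [8.4, -9.8, 81.3]]
q [ 4.87265639e+02 -2.31691229e+02 -8.30397705e-02] rails [-7.65466900e-03 -2.85602843e+01] [6.77647355e-03 2.81640140e+01] 422 521
wall [[-29.9, -143.4, 56.9], [0.2, -137.0, 60.6], [30.7, -131.9, 62.2]]
knob [ -0.47336764 -32.20783687  79.28441435] 103.8572908156086 [[-10.0, -56.4, 75.7], [9.2, -9.1, 81.3]]
q [ 4.87679164e+02 -2.31663670e+02 -8.26006728e-02] rails [-7.21806388e-03 -2.89703587e+01] [7.07528338e-03 2.77639611e+01] 422 520
wall [[-30.4, -143.4, 56.9], [-0.3, -137.1, 60.6], [30.3, -132.0, 62.2]]
knob [ -0.89735114 -32.26920957  79.28441435] 103.83213236921455 [[-10.4, -56.5, 75.7], [8.8, -9.1, 81.3]]
plate front/x [-89.40381314 345.59490291]
stop [[ -29.45556051 -132.57039875   43.96700452]
 [  28.17911657    1.13277326   53.52720201]]
faceplate [[ -31.64887187 -132.76409323   42.62598236]
 [ -25.61138788  -74.57818413   50.3122595 ]
 [  30.41015217  -67.92411602   52.95505723]]
```

```bash
sed -i 's/^Q=.*/Q=np.array([487.4,-231.7,-.0825])/' h.py; python3 - <<'E'
from h import *
k=W(Q,[-.5,-32.8,58]);print(k);plan(k,[180,0,99],6)
E
```

```text
[ 484.19876917 -264.34723757   58.        ]
n 6 t 2.5 rot/row [0.0, -0.0, -0.016]
[9.0, 2.8, 32.2]
[8.9, 3.0, 32.2]
[8.9, 3.1, 32.2]
[8.8, 3.3, 32.2]
[8.8, 3.4, 32.2]
[8.7, 3.6, 32.2]
```

Call:
{"fn": "send_rows", "kwargs": {"increments": [[18,6,0,0,0,-0.03],[18,6,20,0,0,-0.03],[17,7,30,0,0,-0.036],[0,0,40,0,0,0],[0,0,30,0,0,0]], "grip": 0}}

```text
time: 3.15
tool_pos: [484.6, -263.4, 129.9]
tcp_rot: [-180.0, -0.1, 99.0]
ft_force: [-0.5, 0.4, 0.1]
finger_gap: 43.0
grip_force: 0.0
```

Call:
{"fn": "send_rows", "kwargs": {"increments": [[0,0,0,0,0,0],[0,0,0,0,0,0]]}}

```text
time: 3.4
tool_pos: [485.4, -265.5, 132.9]
tcp_rot: [179.9, 0.1, 98.9]
ft_force: [0.3, 0.5, 0.3]
finger_gap: 42.5
grip_force: 0.0
```

```bash
python3 - <<'E'
from h import *
k=W(Q,[-.5,-32.8,58]);print(k,r.sense()['finger_gap']);plan(k,[180,0,99],3)
E
```

```text
[ 484.19876917 -264.34723757   58.        ] 42.51638744262903
n 3 t 3.4 rot/row [0.0, 0.0, -0.001]
[0.5, -0.4, 25.0]
[0.4, -0.4, 25.0]
[0.4, -0.4, 25.0]
```

Call:
{"fn": "send_rows", "kwargs": {"increments": [[1,-1,25,0,0,0],[0,0,25,0,0,0],[0,0,25,0,0,0],[0,0,0,0,0,0],[0,0,0,0,0,0]]}}

```text
time: 4.03
tool_pos: [484.8, -265.7, 58.5]
tcp_rot: [179.9, 0.1, 98.8]
ft_force: [0.6, 0.4, 0.3]
finger_gap: 42.6
grip_force: 0.0
```

Call:
{"fn": "send_rows", "kwargs": {"increments": [[0,0,0,0,0,0],[0,0,0,0,0,0],[0,0,0,0,0,0],[0,0,0,0,0,0]], "grip": 1, "grip_force": 50}}

```text
time: 4.53
tool_pos: [484.4, -265.5, 57.9]
tcp_rot: [179.9, 0.1, 98.8]
ft_force: [-0.3, 0.6, 6.5]
finger_gap: 10.8
grip_force: 49.6
```

Call:
{"fn": "send_rows", "kwargs": {"increments": [[0,0,0,0,0,-0.12],[0,0,0,0,0,-0.12],[0,0,0,0,0,-0.12],[0,0,0,0,0,-0.12],[0,0,0,0,0,-0.12]]}}

```text
time: 5.15
tool_pos: [484.5, -265.4, 57.9]
tcp_rot: [179.9, 0.1, 133.4]
ft_force: [0.4, 1.3, 5.2]
finger_gap: 11.1
grip_force: 49.5
```

Call:
{"fn": "send_rows", "kwargs": {"increments": [[0,0,0,0,0,-0.12],[0,0,0,0,0,-0.12],[0,0,0,0,0,-0.12],[0,0,0,0,0,-0.12],[0,0,0,0,0,-0.12]]}}

```text
time: 5.78
tool_pos: [484.6, -265.3, 57.8]
tcp_rot: [-180.0, 0.1, 167.8]
ft_force: [0.6, 1.4, 5.1]
finger_gap: 10.9
grip_force: 49.5
```

Call:
{"fn": "send_rows", "kwargs": {"increments": [[0,0,0,0,0,-0.12],[0,0,0,0,0,-0.01],[0,0,0,0,0,0]]}}

```text
time: 6.15
tool_pos: [484.6, -265.3, 57.9]
tcp_rot: [-180.0, 0.1, 175.0]
ft_force: [0.5, 2.0, 3.7]
finger_gap: 10.8
grip_force: 49.5
```

```bash
python3 - <<'E'
from h import *
S=r.sense();print(S['wrist_torque'],S['ft_force'],S['tool_pos'])
p=S['tool_pos']+W([0,0,Q[2]],[0,138,0]);plan(p,S['tcp_rot'],9)
E
```

```text
[0.28165584 0.01174361 0.06587007] [0.54756614 2.04889486 3.70778226] [ 484.61467927 -265.34466916   57.85174117]
n 9 t 6.2 rot/row [0.0, 0.0, 0.0]
[0.1, 15.3, -0.0]
[0.1, 15.3, -0.0]
[0.1, 15.3, -0.0]
[0.1, 15.3, -0.0]
[0.1, 15.3, -0.0]
[0.1, 15.3, -0.0]
[0.1, 15.3, -0.0]
[0.1, 15.3, -0.0]
[0.1, 15.3, -0.0]
```

Call:
{"fn": "send_rows", "kwargs": {"increments": [[0,8,0,0,0,0],[0,16,0,0,0,0],[0,16,0,0,0,0],[0,16,0,0,0,0],[0,16,0,0,0,0]]}}

```text
time: 6.78
tool_pos: [490.5, -193.1, 57.8]
tcp_rot: [-179.9, 0.1, 175.0]
ft_force: [-1.4, -2.6, 8.5]
finger_gap: 10.8
grip_force: 50.0
```

Call:
{"fn": "send_rows", "kwargs": {"increments": [[0,16,0,0,0,0],[0,16,0,0,0,0],[0,16,0,0,0,0],[0,12,0,0,0,0],[0,6,0,0,0,0]]}}

```text
time: 7.4
tool_pos: [496.0, -126.9, 57.8]
tcp_rot: [-179.9, 0.1, 175.1]
ft_force: [-3.8, -1.8, 10.8]
finger_gap: 11.2
grip_force: 50.4
```

Call:
{"fn": "send_rows", "kwargs": {"increments": [[0,0,0,0,0,0],[0,0,0,0,0,0]]}}

```text
time: 7.65
tool_pos: [496.0, -126.8, 57.7]
tcp_rot: [180.0, 0.1, 175.0]
ft_force: [-2.6, 2.3, 11.3]
finger_gap: 10.8
grip_force: 50.5
```

Call:
{"fn": "send_rows", "kwargs": {"increments": [[0,0,0,0,0,0],[0,0,0,0,0,0],[0,0,-30,0,0,0],[0,0,-60,0,0,0],[0,0,-60,0,0,0]], "grip": -0.3}}

```text
time: 8.28
tool_pos: [494.5, -127.0, 206.9]
tcp_rot: [180.0, -0.1, 175.0]
ft_force: [1.0, -0.4, -0.4]
finger_gap: 55.3
grip_force: 0.0
```

```bash
python3 - <<'E'
from h import *
import pickle
s=r.snapshot('top');P=cloud(s);X=C(Q,P);print(r.sense()['tool_pos'])
p=P.reshape(-1,3);p=p[np.isfinite(p).all(1)]
for i,(x,y) in enumerate([(548,73),(540,-6),(442,80),(441,2)]):
    b=p[(np.hypot(p[:,0]-x,p[:,1]-y)<45)&(p[:,2]>60)&(p[:,2]<73)]
    print(i,len(b),b.mean(0).round(1),(b.min(0)/2+b.max(0)/2).round(1),(b.max(0)-b.min(0)).round())
x=X.reshape(-1,3);
k=x[(abs(x[:,0])<32)&(x[:,1]>-130)&(x[:,1]<150)&(x[:,2]>42)&(x[:,2]<53)];print(len(k),np.percentile(k,[2,50,98],axis=0))
E
```

```text
[ 498.52629988 -128.43990033  217.06144982]
0 26 [548.8  88.5  65.2] [548.4  87.1  65.6] [28. 15.  9.]<stdin>:7: RuntimeWarning: Mean of empty slice.
  ret = um.true_divide(
Traceback (most recent call last):
ValueError: zero-size array to reduction operation minimum which has no identity
```

```bash
python3 - <<'E'
from h import *
import pickle
s=pickle.load(open('w1.pkl','rb'));c=np.linalg.inv(s['view']);print(c.round(2),s['fx'])
print([pt(s,u,v,66).round() for u,v in((0,0),(640,0),(0,250),(640,250),(320,125))])
plan([440,-90,290],[180,0,85.3])
E
```

```text
[[ 1.0000e+00  6.0000e-02  2.0000e-02  4.6621e+02]
 [ 6.0000e-02 -9.6000e-01 -2.9000e-01 -2.4509e+02]
 [-0.0000e+00  2.9000e-01 -9.6000e-01  3.9468e+02]
 [ 0.0000e+00  0.0000e+00  0.0000e+00  1.0000e+00]] 317.0155638414524
[array([ 154., -164.,   66.]), array([ 768., -128.,   66.]), array([  95., -432.,   66.]), array([ 858., -387.,   66.]), array([ 468., -267.,   66.])]
n 9 t 8.3 rot/row [0.001, 0.001, 0.174]
[6.8, 3.7, -8.2]
[7.3, 2.4, -8.2]
[7.6, 1.1, -8.2]
[7.7, -0.2, -8.2]
[7.6, -1.6, -8.2]
[7.2, -2.8, -8.1]
[6.6, -4.1, -8.1]
[5.8, -5.1, -8.1]
[4.8, -6.1, -8.1]
```

```bash
python3 - <<'E'
from h import *
plan([470,0,290],[180,0,85.3])
E
```

```text
n 9 t 8.3 rot/row [0.001, 0.001, 0.174]
[4.3, 13.9, -8.2]
[6.7, 13.0, -8.2]
[8.8, 11.6, -8.2]
[10.7, 9.9, -8.2]
[12.3, 7.9, -8.2]
[13.4, 5.6, -8.2]
[14.2, 3.2, -8.2]
[14.6, 0.7, -8.1]
[14.5, -1.8, -8.1]
```

Call:
{"fn": "send_rows", "kwargs": {"increments": [[4,14,-8,0,0,0.174],[7,13,-8,0,0,0.174],[9,12,-8,0,0,0.174],[11,10,-8,0,0,0.174],[12,8,-8,0,0,0.174]], "grip": -1}}

```text
time: 8.95
tool_pos: [479.5, -54.9, 245.8]
tcp_rot: [-180.0, -0.0, 124.8]
ft_force: [0.8, -0.1, 0.6]
finger_gap: 85.4
grip_force: 0.0
```

Call:
{"fn": "send_rows", "kwargs": {"increments": [[13,6,-8,0,0,0.174],[14,3,-8,0,0,0.174],[15,1,-8,0,0,0.174],[15,-2,-8,0,0,0.174],[0,0,0,0,0,0]]}}

```text
time: 9.57
tool_pos: [467.9, 2.7, 278.4]
tcp_rot: [180.0, -0.0, 85.4]
ft_force: [-0.3, -1.3, 1.6]
finger_gap: 85.6
grip_force: 0.0
```

Call:
{"fn": "send_rows", "kwargs": {"increments": [[0,0,0,0,0,0],[0,0,0,0,0,0]]}}

```text
time: 9.82
tool_pos: [467.6, 1.5, 277.6]
tcp_rot: [-179.9, 0.0, 85.4]
ft_force: [-0.9, -0.3, 0.1]
finger_gap: 85.7
grip_force: 0.0
```

```bash
cat >> h.py <<'E'
def pots(s):
    """upright pot tops (z~66) inside the reach area, robust circle fit"""
    P=cloud(s);z=P[...,2];m=((z>55)&(z<76)&(P[...,1]>-85)&(P[...,0]<640)&(P[...,0]>360)&(P[...,1]<125)).astype(np.uint8)
    n,l,st,c=cv2.connectedComponentsWithStats(m);o=[]
    for i in range(1,n):
        if st[i,4]<60:continue
        p=P[l==i];e=np.percentile(p,[2,98],axis=0)
        o.append((((e[0]+e[1])/2).round(1)[:2].tolist(),(e[1]-e[0]).round()[:2].tolist(),np.median(p[:,2]).round(1).item(),int(st[i,4])))
    return o
E
python3 - <<'E'
from h import *
import pickle
s=r.snapshot('wrist');pickle.dump(s,open('w2.pkl','wb'));print(r.sense()['tool_pos'])
for o in pots(s):print(o)
cv2.imwrite('pics/w2.png',s['img'])
E
```

```text
[467.63199006   1.55972609 277.70284062]
([634.1, 86.5], [8.0, 54.0], 66.1, 852)
([446.3, 85.5], [40.0, 39.0], 66.8, 1385)
([540.9, 75.8], [41.0, 39.0], 66.7, 1421)
([541.2, 1.1], [41.0, 40.0], 66.6, 1245)
([442.0, 6.9], [40.0, 40.0], 66.8, 1210)
```

View pics/w2.png

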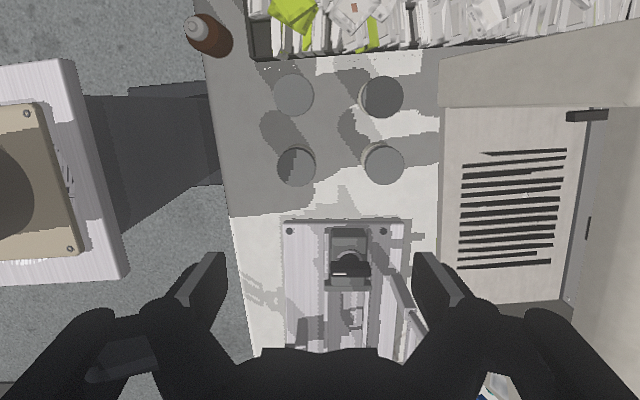

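The wrist view shows all four pots upright, at (293,95), (382,97), (296,167) and (384,162). The stop is drawn back to the left, with its knob at (350,262). I'll pick up the pot at (442,7) first.

```bash
cat >> h.py <<'E'
Y=[-107.5,-61.5,-15.5,30.5]
def slot(i,z):return W(Q,[0,Y[i],z])
def rel(a,b,yaw=85.3):
    d=Ro.from_euler('xyz',[180,0,yaw],degrees=True).inv().apply(np.array(b)-np.array(a));return d.round(1).tolist()
E
python3 - <<'E'
from h import *
p=r.sense()['tool_pos']
for n,(x,y) in dict(D=(442,7),C=(541,1),B=(541,76),A=(446,85.5)).items():print(n,'from here',rel(p,[x,y,27]),[ (i,rel([x,y,27],slot(i,41))) for i in range(4)])
E
```

```text
D from here [3.3, -26.0, 250.7] [(0, [-341.7, 64.8, -14.0]), (1, [-295.7, 64.8, -14.0]), (2, [-249.7, 64.8, -14.0]), (3, [-203.7, 64.8, -14.0])]
C from here [5.5, 73.2, 250.7] [(0, [-343.8, -34.4, -14.0]), (1, [-297.8, -34.4, -14.0]), (2, [-251.8, -34.4, -14.0]), (3, [-205.8, -34.3, -14.0])]
B from here [80.2, 67.0, 250.7] [(0, [-418.6, -28.3, -14.0]), (1, [-372.6, -28.2, -14.0]), (2, [-326.6, -28.2, -14.0]), (3, [-280.6, -28.2, -14.0])]
A from here [81.9, -28.4, 250.7] [(0, [-420.2, 67.2, -14.0]), (1, [-374.2, 67.2, -14.0]), (2, [-328.2, 67.2, -14.0]), (3, [-282.2, 67.3, -14.0])]
```

Call:
{"fn": "send_rows", "kwargs": {"increments": [[3,-26,30,0,0,0],[0,0,60,0,0,0],[0,0,60,0,0,0],[0,0,55,0,0,0],[0,0,30,0,0,0]]}}

```text
time: 10.5
tool_pos: [439.7, 7.0, 39.8]
tcp_rot: [-179.7, -0.0, 85.3]
ft_force: [0.3, 0.9, -0.1]
finger_gap: 85.2
grip_force: 0.0
```

Call:
{"fn": "send_rows", "kwargs": {"increments": [[0,0,15,0,0,0],[0,0,0,0,0,0],[0,0,0,0,0,0]]}}

```text
time: 10.88
tool_pos: [443.5, 6.9, 29.9]
tcp_rot: [179.9, 0.0, 85.3]
ft_force: [0.7, -0.4, 0.2]
finger_gap: 85.3
grip_force: 0.0
```

Call:
{"fn": "send_rows", "kwargs": {"increments": [[0,0,0,0,0,0],[0,0,0,0,0,0],[0,0,0,0,0,0],[0,0,0,0,0,0]], "grip": 1, "grip_force": 40}}

```text
time: 11.38
tool_pos: [442.9, 7.1, 29.3]
tcp_rot: [179.9, 0.0, 85.3]
ft_force: [0.0, -0.3, 6.2]
finger_gap: 44.0
grip_force: 40.4
```

Call:
{"fn": "send_rows", "kwargs": {"increments": [[0,0,-20,0,0,0],[0,0,-40,0,0,0],[0,0,-50,0,0,0],[0,0,-10,0,0,0],[0,0,0,0,0,0]]}}

```text
time: 12.0
tool_pos: [442.6, 7.1, 148.8]
tcp_rot: [179.9, 0.0, 85.3]
ft_force: [-0.5, 0.8, -0.5]
finger_gap: 43.9
grip_force: 40.9
```

Call:
{"fn": "send_rows", "kwargs": {"increments": [[-40,9,0,0,0,0],[-55,11,0,0,0,0],[-60,11,0,0,0,0],[-60,11,0,0,0,0],[-60,11,0,0,0,0]]}}

```text
time: 12.62
tool_pos: [471.2, -272.5, 145.7]
tcp_rot: [-179.8, -0.1, 85.3]
ft_force: [0.8, -0.5, 0.1]
finger_gap: 44.3
grip_force: 40.9
```

Call:
{"fn": "send_rows", "kwargs": {"increments": [[-45,8,0,0,0,0],[-22,4,0,0,0,0],[0,0,0,0,0,0],[0,0,0,0,0,0]]}}

```text
time: 13.12
tool_pos: [478.1, -337.8, 146.4]
tcp_rot: [-179.9, -0.1, 85.3]
ft_force: [-0.6, 0.2, -0.4]
finger_gap: 44.4
grip_force: 41.0
```

```bash
python3 - <<'E'
from h import *
S=r.sense();print(S['finger_gap'],S['tcp_rot'],rel(S['tool_pos'],slot(0,44)))
E
```

```text
44.41634906986944 [-1.79859291e+02 -1.21097277e-01  8.53057918e+01] [-1.0, 0.5, 102.4]
```

Call:
{"fn": "send_rows", "kwargs": {"increments": [[-1,0,30,0,0,0],[0,0,40,0,0,0],[0,0,22,0,0,0],[0,0,10,0,0,0],[0,0,0,0,0,0]]}}

```text
time: 13.75
tool_pos: [478.6, -339.0, 45.8]
tcp_rot: [-179.9, -0.0, 85.4]
ft_force: [0.3, 0.7, -0.4]
finger_gap: 44.3
grip_force: 41.1
```

Call:
{"fn": "send_rows", "kwargs": {"increments": [[0,0,0,0,0,0]]}}

```text
time: 13.88
tool_pos: [479.6, -340.1, 47.6]
tcp_rot: [179.9, 0.0, 85.3]
ft_force: [0.4, 2.2, -1.9]
finger_gap: 44.1
grip_force: 41.1
```

Call:
{"fn": "send_rows", "kwargs": {"increments": [[0,0,0,0,0,0],[0,0,0,0,0,0],[0,0,-20,0,0,0],[0,0,-50,0,0,0],[0,0,-50,0,0,0]], "grip": -0.4}}

```text
time: 14.5
tool_pos: [478.7, -340.1, 169.0]
tcp_rot: [180.0, 0.0, 85.3]
ft_force: [0.9, -1.2, 0.8]
finger_gap: 59.8
grip_force: 0.0
```

```bash
python3 - <<'E'
from h import *
S=r.sense();p=S['tool_pos'];print(S['finger_gap'],p,'to C',rel(p,[541,1,150]))
E
```

```text
59.84299541142583 [ 478.71603995 -340.08790391  169.02812116] to C [345.0, 34.1, 19.0]
```

Call:
{"fn": "send_rows", "kwargs": {"increments": [[30,0,0,0,0,0],[55,0,0,0,0,0],[60,0,0,0,0,0],[60,0,0,0,0,0],[60,8,0,0,0,0]], "grip": -0.6}}

```text
time: 15.12
tool_pos: [508.8, -75.0, 168.4]
tcp_rot: [179.9, 0.0, 85.3]
ft_force: [0.9, 0.2, -0.4]
finger_gap: 68.5
grip_force: 0.0
```

Call:
{"fn": "send_rows", "kwargs": {"increments": [[50,16,0,0,0,0],[30,10,0,0,0,0],[0,0,0,0,0,0],[0,0,0,0,0,0]], "grip": -1}}

```text
time: 15.62
tool_pos: [541.1, 0.6, 167.3]
tcp_rot: [179.9, 0.0, 85.3]
ft_force: [-0.6, -0.5, -0.2]
finger_gap: 85.6
grip_force: 0.0
```

```bash
python3 - <<'E'
from h import *
s=r.snapshot('wrist');p=r.sense()['tool_pos']
for o in pots(s):print(o)
print('to C',p,rel(p,[541,1,29]))
# where's the placed pot? top camera
t=r.snapshot('top');X=C(Q,cloud(t)).reshape(-1,3)
k=X[(abs(X[:,0])<34)&(X[:,1]>-131)&(X[:,1]<-60)&(X[:,2]>73)&(X[:,2]<90)];print(len(k),np.percentile(k,[2,50,98],axis=0).round(1))
k=X[(abs(X[:,0])<22)&(X[:,1]>20)&(X[:,1]<150)&(X[:,2]>44)&(X[:,2]<54)];print('stop',len(k),np.percentile(k,[2,50,98],axis=0).round(1))
E
```

```text
([634.0, 85.9], [8.0, 55.0], 66.0, 1595)
([447.1, 85.2], [41.0, 40.0], 66.8, 3058)
([542.0, 75.6], [39.0, 39.0], 66.8, 2836)
([542.9, 1.3], [39.0, 41.0], 66.7, 2368)
to C [5.40959211e+02 1.91080525e-01 1.67091068e+02] [0.8, -0.0, 138.1]
177 [[ -17.  -130.5   75. ]
 [   3.2 -111.1   79.6]
 [  22.4  -91.7   83.2]]
stop 275 [[-20.5  59.9  44.8]
 [ -0.6  88.5  48.8]
 [ 20.5 137.   53.2]]
```

Call:
{"fn": "send_rows", "kwargs": {"increments": [[1,1,30,0,0,0],[0,0,55,0,0,0],[0,0,35,0,0,0],[0,0,18,0,0,0],[0,0,0,0,0,0]]}}

```text
time: 16.35
tool_pos: [541.2, 1.4, 27.6]
tcp_rot: [-179.9, 0.0, 85.2]
ft_force: [-0.3, 0.1, -0.1]
finger_gap: 85.6
grip_force: 0.0
```

Call:
{"fn": "send_rows", "kwargs": {"increments": [[0,0,0,0,0,0],[0,0,0,0,0,0],[0,0,0,0,0,0],[0,0,0,0,0,0],[0,0,0,0,0,0]], "grip": 1}}

```text
time: 16.98
tool_pos: [543.4, 1.8, 30.1]
tcp_rot: [179.8, 0.0, 85.3]
ft_force: [-0.9, -1.3, 4.6]
finger_gap: 44.3
grip_force: 40.3
```

Call:
{"fn": "send_rows", "kwargs": {"increments": [[0,0,-20,0,0,0],[0,0,-40,0,0,0],[0,0,-50,0,0,0],[0,0,-10,0,0,0],[0,-10,0,0,0,0]]}}

```text
time: 17.6
tool_pos: [532.8, 2.7, 149.5]
tcp_rot: [179.8, 0.0, 85.3]
ft_force: [0.1, 0.0, -1.5]
finger_gap: 44.1
grip_force: 41.1
```

Call:
{"fn": "send_rows", "kwargs": {"increments": [[-30,-10,0,0,0,0],[-40,-14,0,0,0,0],[-50,0,0,0,0,0],[-55,0,0,0,0,0],[-55,0,0,0,0,0]]}}

```text
time: 18.23
tool_pos: [487.3, -225.0, 146.0]
tcp_rot: [-179.8, -0.1, 85.3]
ft_force: [0.9, 0.4, 0.0]
finger_gap: 43.8
grip_force: 41.1
```

Call:
{"fn": "send_rows", "kwargs": {"increments": [[-45,0,0,0,0,0],[-23,0,0,0,0,0],[0,0,0,0,0,0],[0,0,0,0,0,0]]}}

```text
time: 18.73
tool_pos: [483.4, -290.8, 147.3]
tcp_rot: [-179.9, -0.1, 85.3]
ft_force: [0.2, 0.5, 0.0]
finger_gap: 44.2
grip_force: 41.1
```

```bash
python3 - <<'E'
from h import *
S=r.sense();print(S['finger_gap'],S['tcp_rot'],rel(S['tool_pos'],slot(1,44)))
E
```

```text
44.204413850897794 [-1.79919692e+02 -8.53819321e-02  8.53346231e+01] [-2.3, -0.9, 103.3]
```

Call:
{"fn": "send_rows", "kwargs": {"increments": [[-2,-1,30,0,0,0],[0,0,40,0,0,0],[0,0,22,0,0,0],[0,0,11,0,0,0],[0,0,0,0,0,0]]}}

```text
time: 19.35
tool_pos: [482.9, -293.1, 45.3]
tcp_rot: [-180.0, -0.0, 85.4]
ft_force: [0.2, -0.3, -1.1]
finger_gap: 44.3
grip_force: 42.0
```

Call:
{"fn": "send_rows", "kwargs": {"increments": [[0,0,1,0,0,0],[0,0,0,0,0,0]]}}

```text
time: 19.6
tool_pos: [483.0, -294.1, 44.8]
tcp_rot: [180.0, 0.0, 85.3]
ft_force: [0.2, 1.2, -0.7]
finger_gap: 44.1
grip_force: 42.0
```

Call:
{"fn": "send_rows", "kwargs": {"increments": [[0,0,0,0,0,0],[0,0,0,0,0,0],[0,0,-20,0,0,0],[0,0,-50,0,0,0],[0,0,-50,0,0,0]], "grip": -0.4}}

```text
time: 20.23
tool_pos: [482.5, -294.2, 166.9]
tcp_rot: [180.0, 0.0, 85.3]
ft_force: [-0.1, -1.1, 0.0]
finger_gap: 60.2
grip_force: 0.0
```

Call:
{"fn": "send_rows", "kwargs": {"increments": [[30,0,0,0,0,0],[55,0,0,0,0,0],[60,0,0,0,0,0],[60,0,0,0,0,0],[60,8,0,0,0,0]]}}

```text
time: 20.85
tool_pos: [512.5, -29.1, 166.3]
tcp_rot: [179.9, 0.0, 85.3]
ft_force: [2.6, 0.3, -0.3]
finger_gap: 60.0
grip_force: 0.0
```

Call:
{"fn": "send_rows", "kwargs": {"increments": [[60,12,0,0,0,0],[30,10,0,0,0,0],[17,0,0,0,0,0],[0,0,0,0,0,0],[0,0,0,0,0,0]], "grip": -1}}

```text
time: 21.48
tool_pos: [542.7, 72.9, 164.5]
tcp_rot: [-180.0, 0.0, 85.2]
ft_force: [-0.7, -0.3, 0.2]
finger_gap: 85.6
grip_force: 0.0
```

```bash
python3 - <<'E'
from h import *
s=r.snapshot('wrist');p=r.sense()['tool_pos']
for o in pots(s):print(o)
print('to B',p,rel(p,[542.5,75.8,29]))
t=r.snapshot('top');X=C(Q,cloud(t)).reshape(-1,3)
k=X[(abs(X[:,0])<34)&(X[:,1]>-131)&(X[:,1]<-20)&(X[:,2]>73)&(X[:,2]<90)];print(len(k),np.percentile(k,[2,50,98],axis=0).round(1))
E
```

```text
([634.2, 87.6], [8.0, 55.0], 65.9, 1324)
([447.3, 86.6], [41.0, 41.0], 66.7, 2557)
([542.4, 76.7], [39.0, 41.0], 66.8, 2430)
to B [542.72439177  72.76377829 164.43806118] [3.0, -0.5, 135.4]
362 [[ -17.1 -128.6   74.8]
 [   2.9  -86.5   79.4]
 [  22.8  -47.4   82.9]]
```

Call:
{"fn": "send_rows", "kwargs": {"increments": [[3,0,30,0,0,0],[0,0,55,0,0,0],[0,0,35,0,0,0],[0,0,15,0,0,0],[0,0,0,0,0,0]]}}

```text
time: 22.2
tool_pos: [542.7, 76.5, 28.8]
tcp_rot: [-179.9, 0.0, 85.3]
ft_force: [1.4, 0.1, 0.5]
finger_gap: 85.6
grip_force: 0.0
```

Call:
{"fn": "send_rows", "kwargs": {"increments": [[0,0,0,0,0,0],[0,0,0,0,0,0],[0,0,0,0,0,0],[0,0,0,0,0,0],[0,0,0,0,0,0]], "grip": 1}}

```text
time: 22.82
tool_pos: [544.6, 77.1, 31.2]
tcp_rot: [179.8, -0.0, 85.3]
ft_force: [-1.4, -0.2, 4.3]
finger_gap: 43.9
grip_force: 40.4
```

Call:
{"fn": "send_rows", "kwargs": {"increments": [[0,0,-20,0,0,0],[0,0,-40,0,0,0],[0,0,-50,0,0,0],[0,0,-10,0,0,0],[-20,-10,0,0,0,0]]}}

```text
time: 23.45
tool_pos: [532.9, 58.6, 151.2]
tcp_rot: [179.8, -0.0, 85.4]
ft_force: [0.2, 0.0, -1.6]
finger_gap: 43.7
grip_force: 41.1
```

Call:
{"fn": "send_rows", "kwargs": {"increments": [[-40,-10,0,0,0,0],[-50,-9,0,0,0,0],[-55,0,0,0,0,0],[-55,0,0,0,0,0],[-55,0,0,0,0,0]]}}

```text
time: 24.08
tool_pos: [491.1, -196.1, 149.0]
tcp_rot: [-180.0, -0.0, 85.3]
ft_force: [0.9, 0.3, -0.6]
finger_gap: 43.9
grip_force: 41.2
```

Call:
{"fn": "send_rows", "kwargs": {"increments": [[-35,0,0,0,0,0],[-17,0,0,0,0,0],[0,0,0,0,0,0],[0,0,0,0,0,0]]}}

```text
time: 24.58
tool_pos: [487.6, -245.1, 149.0]
tcp_rot: [-180.0, -0.0, 85.4]
ft_force: [0.2, 0.8, -1.3]
finger_gap: 44.0
grip_force: 41.2
```

```bash
python3 - <<'E'
from h import *
S=r.sense();print(S['finger_gap'],S['tcp_rot'],rel(S['tool_pos'],slot(2,44)))
E
```

```text
44.02320198590867 [-1.79971588e+02 -4.58736999e-02  8.53517584e+01] [-2.1, -1.3, 105.0]
```

Call:
{"fn": "send_rows", "kwargs": {"increments": [[-2,-1,30,0,0,0],[0,0,40,0,0,0],[0,0,22,0,0,0],[0,0,11,0,0,0],[0,0,0,0,0,0]]}}

```text
time: 25.2
tool_pos: [486.7, -247.4, 46.3]
tcp_rot: [-180.0, -0.0, 85.4]
ft_force: [-0.4, -0.6, -1.0]
finger_gap: 44.0
grip_force: 42.1
```

Call:
{"fn": "send_rows", "kwargs": {"increments": [[0,0,1,0,0,0],[0,0,0,0,0,0]]}}

```text
time: 25.45
tool_pos: [486.9, -248.4, 46.0]
tcp_rot: [179.9, 0.0, 85.3]
ft_force: [0.3, 0.2, 0.4]
finger_gap: 44.1
grip_force: 42.1
```

Call:
{"fn": "send_rows", "kwargs": {"increments": [[0,0,0,0,0,0],[0,0,0,0,0,0],[0,0,-20,0,0,0],[0,0,-50,0,0,0],[0,0,-50,0,0,0]], "grip": -0.4}}

```text
time: 26.08
tool_pos: [485.9, -248.1, 166.3]
tcp_rot: [-179.9, -0.0, 85.3]
ft_force: [0.6, -1.2, -0.6]
finger_gap: 59.8
grip_force: 0.0
```

Call:
{"fn": "send_rows", "kwargs": {"increments": [[30,-10,0,0,0,0],[55,-15,0,0,0,0],[60,-15,0,0,0,0],[60,-15,0,0,0,0],[60,-11,0,0,0,0]]}}

```text
time: 26.7
tool_pos: [441.7, 22.8, 165.6]
tcp_rot: [179.9, -0.0, 85.3]
ft_force: [0.2, 1.1, -0.2]
finger_gap: 59.8
grip_force: 0.0
```

Call:
{"fn": "send_rows", "kwargs": {"increments": [[45,0,0,0,0,0],[20,0,0,0,0,0],[0,0,0,0,0,0],[0,0,0,0,0,0]], "grip": -1}}

```text
time: 27.2
tool_pos: [447.6, 85.4, 165.3]
tcp_rot: [180.0, 0.0, 85.3]
ft_force: [-0.5, 0.8, 0.0]
finger_gap: 85.7
grip_force: 0.0
```

```bash
python3 - <<'E'
from h import *
s=r.snapshot('wrist');p=r.sense()['tool_pos']
for o in pots(s):print(o)
print('to A',p,rel(p,[447.3,86.6,29]))
t=r.snapshot('top');X=C(Q,cloud(t)).reshape(-1,3)
k=X[(abs(X[:,0])<34)&(X[:,1]>-131)&(X[:,1]<40)&(X[:,2]>73)&(X[:,2]<90)];print(len(k),np.percentile(k,[2,50,98],axis=0).round(1))
E
```

```text
([634.1, 87.0], [9.0, 56.0], 66.1, 1910)
([446.4, 86.6], [39.0, 41.0], 66.7, 2413)
to A [447.61850514  85.1540305  165.27948406] [1.4, -0.4, 136.3]
543 [[ -17.5 -127.5   74.8]
 [   2.6  -66.4   79.4]
 [  22.4   -3.6   83.4]]
```

Call:
{"fn": "send_rows", "kwargs": {"increments": [[1,-1,30,0,0,0],[0,0,55,0,0,0],[0,0,35,0,0,0],[0,0,16,0,0,0],[0,0,0,0,0,0]]}}

```text
time: 27.92
tool_pos: [446.1, 86.5, 28.8]
tcp_rot: [-179.9, 0.0, 85.3]
ft_force: [-0.7, 0.4, 0.5]
finger_gap: 85.5
grip_force: 0.0
```

Call:
{"fn": "send_rows", "kwargs": {"increments": [[0,0,0,0,0,0],[0,0,0,0,0,0],[0,0,0,0,0,0],[0,0,0,0,0,0],[0,0,0,0,0,0]], "grip": 1}}

```text
time: 28.55
tool_pos: [448.1, 87.2, 31.0]
tcp_rot: [179.8, -0.0, 85.3]
ft_force: [-1.5, -0.7, 5.6]
finger_gap: 44.1
grip_force: 40.2
```

Call:
{"fn": "send_rows", "kwargs": {"increments": [[0,0,-20,0,0,0],[0,0,-40,0,0,0],[0,0,-50,0,0,0],[-20,7,-10,0,0,0],[-40,12,0,0,0,0]]}}

```text
time: 29.18
tool_pos: [462.3, 26.0, 152.0]
tcp_rot: [179.7, -0.0, 85.5]
ft_force: [0.1, 0.5, -2.0]
finger_gap: 44.2
grip_force: 41.2
```

Call:
{"fn": "send_rows", "kwargs": {"increments": [[-50,15,0,0,0,0],[-55,15,0,0,0,0],[-50,12,0,0,0,0],[-40,6,0,0,0,0],[-20,0,0,0,0,0]]}}

```text
time: 29.8
tool_pos: [491.0, -194.5, 149.8]
tcp_rot: [180.0, 0.0, 85.2]
ft_force: [-0.2, 0.7, -1.7]
finger_gap: 44.0
grip_force: 41.2
```

Call:
{"fn": "send_rows", "kwargs": {"increments": [[-8,0,0,0,0,0],[0,0,0,0,0,0],[0,0,0,0,0,0]]}}

```text
time: 30.18
tool_pos: [490.4, -199.3, 149.3]
tcp_rot: [-180.0, -0.0, 85.4]
ft_force: [1.1, 0.6, -0.9]
finger_gap: 44.1
grip_force: 41.2
```

```bash
python3 - <<'E'
from h import *
S=r.sense();print(S['finger_gap'],S['tcp_rot'],rel(S['tool_pos'],slot(3,44)))
E
```

```text
44.103962821351544 [-1.79996795e+02 -2.56710289e-02  8.53712746e+01] [-2.1, -0.3, 105.3]
```

Call:
{"fn": "send_rows", "kwargs": {"increments": [[-2,0,30,0,0,0],[0,0,40,0,0,0],[0,0,22,0,0,0],[0,0,11,0,0,0],[0,0,0,0,0,0]]}}

```text
time: 30.8
tool_pos: [490.4, -201.9, 46.4]
tcp_rot: [180.0, -0.0, 85.4]
ft_force: [0.2, -0.6, -0.1]
finger_gap: 44.2
grip_force: 41.8
```

Call:
{"fn": "send_rows", "kwargs": {"increments": [[0,0,1,0,0,0],[0,0,0,0,0,0]]}}

```text
time: 31.05
tool_pos: [490.6, -202.6, 45.9]
tcp_rot: [179.9, 0.0, 85.3]
ft_force: [-0.2, 0.3, -0.8]
finger_gap: 44.1
grip_force: 41.8
```

Call:
{"fn": "send_rows", "kwargs": {"increments": [[0,0,0,0,0,0],[0,0,0,0,0,0],[0,0,-20,0,0,0],[0,0,-50,0,0,0],[0,0,-50,0,0,0]], "grip": -0.4}}

```text
time: 31.68
tool_pos: [489.7, -202.3, 166.3]
tcp_rot: [-179.9, -0.0, 85.3]
ft_force: [0.5, -0.7, 0.0]
finger_gap: 59.2
grip_force: 0.0
```

```bash
python3 - <<'E'
from h import *
plan(W(Q,[-.5,106,140]),[180,0,175.2])
E
```

```text
n 9 t 31.7 rot/row [-0.0, -0.0, -0.174]
[8.5, -0.0, 2.9]
[8.4, 1.4, 2.9]
[8.0, 2.9, 2.9]
[7.4, 4.2, 2.9]
[6.5, 5.4, 2.9]
[5.5, 6.5, 2.9]
[4.3, 7.3, 2.9]
[2.9, 8.0, 2.9]
[1.5, 8.4, 2.9]
```

Call:
{"fn": "send_rows", "kwargs": {"increments": [[8.5,0,3,0,0,-0.174],[8.5,1.5,3,0,0,-0.174],[8,3,3,0,0,-0.174],[7.5,4,3,0,0,-0.174],[6.5,5.5,3,0,0,-0.174]], "grip": 0}}

```text
time: 32.3
tool_pos: [493.5, -159.7, 150.3]
tcp_rot: [180.0, 0.0, 135.5]
ft_force: [0.1, 0.4, 0.3]
finger_gap: 42.7
grip_force: 0.0
```

Call:
{"fn": "send_rows", "kwargs": {"increments": [[5.5,6.5,3,0,0,-0.174],[4.5,7.5,3,0,0,-0.174],[3,8,3,0,0,-0.174],[1.5,8.5,3,0,0,-0.174],[0,0,0,0,0,0]]}}

```text
time: 32.92
tool_pos: [496.0, -125.2, 138.1]
tcp_rot: [180.0, -0.0, 175.0]
ft_force: [0.5, 0.2, -0.3]
finger_gap: 42.5
grip_force: 0.0
```

Call:
{"fn": "send_rows", "kwargs": {"increments": [[0,0,0,0,0,0],[0,0,0,0,0,0]]}}

```text
time: 33.17
tool_pos: [496.3, -126.0, 138.5]
tcp_rot: [-180.0, 0.0, 174.9]
ft_force: [0.4, -0.2, 0.2]
finger_gap: 42.5
grip_force: 0.0
```

```bash
python3 - <<'E'
from h import *
s=r.snapshot('top');X=C(Q,cloud(s)).reshape(-1,3)
k=X[(abs(X[:,0])<40)&(X[:,1]>60)&(X[:,1]<145)&(X[:,2]>70)&(X[:,2]<84)];print(len(k), np.percentile(k,[2,50,98],axis=0).round(1) if len(k) else '')
w=r.snapshot('scene');cv2.imwrite('pics/s3.png',cv2.resize(w['img'][150:290,190:390],None,fx=4,fy=4,interpolation=cv2.INTER_CUBIC))
plan(W(Q,[-.5,106,58]),[180,0,175.2],3)
E
```

```text
0 
n 3 t 33.3 rot/row [-0.0, 0.0, -0.002]
[0.2, -0.0, 26.8]
[0.2, -0.0, 26.8]
[0.2, -0.1, 26.8]
```

View pics/s3.png

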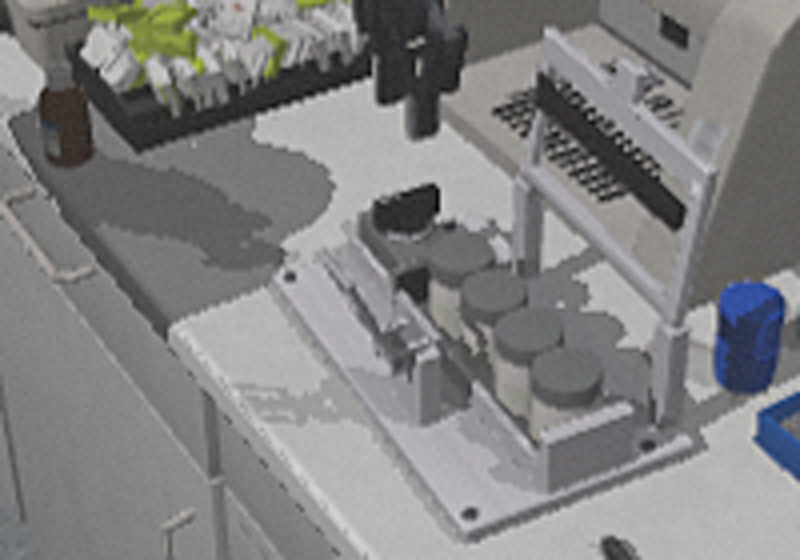

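The crop shows four grey-lidded pots upright in a row from the end wall at (580,460) back to (460,250). The loose stop's knob is at (405,210), behind the row.

Call:
{"fn": "send_rows", "kwargs": {"increments": [[0,0,30,0,0,0],[0,0,30,0,0,0],[0,0,20,0,0,0],[0,0,0,0,0,0],[0,0,0,0,0,0]]}}

```text
time: 33.9
tool_pos: [496.8, -125.9, 59.3]
tcp_rot: [-180.0, 0.1, 175.0]
ft_force: [0.2, 0.7, 1.4]
finger_gap: 42.7
grip_force: 0.0
```

Call:
{"fn": "send_rows", "kwargs": {"increments": [[0,0,0,0,0,0],[0,0,0,0,0,0],[0,0,0,0,0,0],[0,0,0,0,0,0]], "grip": 1, "grip_force": 50}}

```text
time: 34.4
tool_pos: [497.0, -126.0, 59.5]
tcp_rot: [-180.0, 0.1, 175.0]
ft_force: [-0.7, 0.5, 6.7]
finger_gap: 11.0
grip_force: 50.1
```

Call:
{"fn": "send_rows", "kwargs": {"increments": [[0,-2,0,0,0,0],[0,-2,0,0,0,0],[0,-2,0,0,0,0],[0,-2,0,0,0,0],[0,0,0,0,0,0]]}}

```text
time: 35.02
tool_pos: [496.4, -133.9, 59.5]
tcp_rot: [-180.0, 0.1, 175.0]
ft_force: [-1.3, 0.1, 5.7]
finger_gap: 10.7
grip_force: 50.1
```

Call:
{"fn": "send_rows", "kwargs": {"increments": [[0,-1,0,0,0,0],[0,-1,0,0,0,0],[0,0,0,0,0,0]]}}

```text
time: 35.4
tool_pos: [496.2, -135.8, 59.5]
tcp_rot: [-180.0, 0.1, 175.0]
ft_force: [-0.9, 1.6, 6.2]
finger_gap: 11.2
grip_force: 50.1
```

Call:
{"fn": "send_rows", "kwargs": {"increments": [[0,-1,0,0,0,0],[0,-1,0,0,0,0],[0,0,0,0,0,0]]}}

```text
time: 35.78
tool_pos: [496.0, -137.8, 59.6]
tcp_rot: [-180.0, 0.1, 175.0]
ft_force: [-1.6, 1.5, 6.0]
finger_gap: 11.0
grip_force: 50.1
```

Call:
{"fn": "send_rows", "kwargs": {"increments": [[0,-1,0,0,0,0],[0,0,0,0,0,0]]}}

```text
time: 36.02
tool_pos: [496.0, -138.7, 59.5]
tcp_rot: [-180.0, 0.1, 175.0]
ft_force: [-1.0, 1.5, 6.5]
finger_gap: 10.7
grip_force: 50.1
```

Call:
{"fn": "send_rows", "kwargs": {"increments": [[0,-1,0,0,0,0],[0,0,0,0,0,0]]}}

```text
time: 36.28
tool_pos: [495.9, -139.6, 59.5]
tcp_rot: [-180.0, 0.1, 175.0]
ft_force: [-1.4, 2.1, 6.0]
finger_gap: 10.7
grip_force: 50.2
```

Call:
{"fn": "send_rows", "kwargs": {"increments": [[0,-1,0,0,0,0],[0,0,0,0,0,0]]}}

```text
time: 36.52
tool_pos: [495.8, -140.3, 59.6]
tcp_rot: [180.0, 0.1, 175.0]
ft_force: [-0.6, 2.8, 8.1]
finger_gap: 10.7
grip_force: 50.3
```

Call:
{"fn": "send_rows", "kwargs": {"increments": [[0,-1,0,0,0,0],[0,0,0,0,0,0]]}}

```text
time: 36.78
tool_pos: [495.8, -140.5, 59.6]
tcp_rot: [179.9, 0.1, 175.0]
ft_force: [0.3, 7.0, 9.1]
finger_gap: 10.9
grip_force: 50.4
```

```bash
python3 - <<'E'
from h import *
s=r.snapshot('top');X=C(Q,cloud(s)).reshape(-1,3)
k=X[(abs(X[:,0])<34)&(X[:,1]>-131)&(X[:,1]<60)&(X[:,2]>73)&(X[:,2]<84)];print(len(k), np.percentile(k,[1,50,99],axis=0).round(1) if len(k) else '')
S=r.sense();print(S['ft_force'],C(Q,S['tool_pos']))
w=r.snapshot('scene');cv2.imwrite('pics/s4.png',cv2.resize(w['img'][190:270,270:370],None,fx=8,fy=7,interpolation=cv2.INTER_CUBIC)[:600])
E
```

```text
616 [[ -18.4 -129.1   74.5]
 [   1.8  -58.4   79. ]
 [  23.2   22.3   83.4]]
[0.10173005 7.63614003 8.26075968] [ 0.86437292 91.59569689 59.5521867 ]
```

View pics/s4.png

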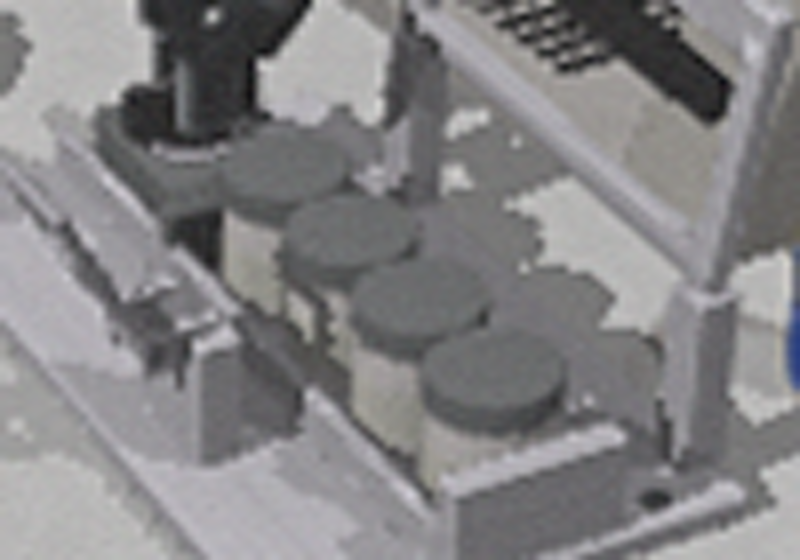

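The four pots stand close together, the end pot against the wall, and the contact force has risen to about 7 N. Now I'll tighten the knob clockwise.

Call:
{"fn": "send_rows", "kwargs": {"increments": [[0,0,0,0,0,0.13],[0,0,0,0,0,0.13],[0,0,0,0,0,0.13],[0,0,0,0,0,0.13],[0,0,0,0,0,0.13]]}}

```text
time: 37.5
tool_pos: [495.5, -141.1, 59.5]
tcp_rot: [179.9, 0.0, 137.6]
ft_force: [-1.7, 3.3, 7.0]
finger_gap: 11.1
grip_force: 50.4
```

Call:
{"fn": "send_rows", "kwargs": {"increments": [[0,0,0,0,0,0.13],[0,0,0,0,0,0.13],[0,0,0,0,0,0.13],[0,0,0,0,0,0.13],[0,0,0,0,0,0.13]]}}

```text
time: 38.12
tool_pos: [494.9, -141.4, 59.5]
tcp_rot: [180.0, -0.0, 100.3]
ft_force: [-5.5, 3.0, 11.8]
finger_gap: 11.2
grip_force: 50.8
```

Call:
{"fn": "send_rows", "kwargs": {"increments": [[0,0,0,0,0,0.06],[0,0,0,0,0,0],[0,0,0,0,0,0]]}}

```text
time: 38.5
tool_pos: [494.8, -141.4, 59.5]
tcp_rot: [180.0, -0.0, 97.1]
ft_force: [-6.3, 2.2, 11.4]
finger_gap: 10.8
grip_force: 50.9
```

```bash
python3 - <<'E'
from h import *
S=r.sense();print(S['ft_force'],S['wrist_torque'],C(Q,S['tool_pos']),S['tcp_rot'],S['joint_pos'])
E
```

```text
[-6.28824769  2.21900692 11.40775895] [ 0.44747896  1.06224083 -0.04111382] [-2.32439051e-02  9.06133296e+01  5.95124641e+01] [ 1.79998765e+02 -1.06293697e-02  9.71049804e+01] [-2.16629591e+01  3.25283443e+00  1.08498532e+02  1.06712871e-02
  6.82526665e+01 -2.87718937e+01]
```

Call:
{"fn": "send_rows", "kwargs": {"increments": [[0,0,0,0,0,0],[0,0,0,0,0,0],[0,0,-30,0,0,0],[0,0,-60,0,0,0],[0,0,-60,0,0,0]], "grip": -0.1}}

```text
time: 39.12
tool_pos: [494.2, -141.3, 209.2]
tcp_rot: [-179.9, -0.0, 97.1]
ft_force: [1.1, -0.8, 0.6]
finger_gap: 47.4
grip_force: 0.0
```

Call:
{"fn": "send_rows", "kwargs": {"increments": [[20,-30,-50,0,0,0],[40,-60,-30,0,0,0],[40,-40,0,0,0,0],[0,0,0,0,0,0],[0,0,0,0,0,0]]}}

```text
time: 39.75
tool_pos: [366.7, -65.0, 282.5]
tcp_rot: [179.9, 0.0, 97.1]
ft_force: [0.8, -0.1, 0.8]
finger_gap: 46.8
grip_force: 0.0
```

```bash
python3 - <<'E'
from h import *
import pickle
S=r.sense();print(S['time'],S['tool_pos'])
s=r.snapshot('top');X=C(Q,cloud(s)).reshape(-1,3);pc=np.percentile
kb=X[(abs(X[:,0])<30)&(abs(X[:,1]-91)<35)&(X[:,2]>73)&(X[:,2]<84)&(X[:,1]>60)];print(len(kb))
if len(kb)>10:
    c=kb[:,:2]-kb[:,:2].mean(0);w,v=np.linalg.eigh(c.T@c);print('knob',kb.mean(0),np.degrees(np.arctan2(v[1,1],v[0,1])),pc(kb,[1,99],axis=0).round(1).tolist())
for n in('scene','top'):
    s=r.snapshot(n) if n=='scene' else s;X=C(Q,cloud(s)).reshape(-1,3)
    l=X[(X[:,0]>40)&(X[:,0]<125)&(abs(X[:,1]+30)<110)&(X[:,2]>110)];print(n,len(l),pc(l,[1,50,99],axis=0).round(1).tolist())
    t=l[(abs(l[:,1]+30)<16)&(l[:,2]>205)];print('tongue',len(t),pc(t,[2,50,98],axis=0).round(1).tolist() if len(t) else '')
    cb=l[(l[:,2]>195)];print('crossbar',len(cb),pc(cb,[1,50,99],axis=0).round(1).tolist() if len(cb) else '')
    o=X[(X[:,0]>100)&(X[:,0]<190)&(X[:,1]>-110)&(X[:,1]<50)]
    for a in range(100,190,15):
        q=o[(o[:,0]>=a)&(o[:,0]<a+15)];print(a,len(q),q[:,2].max().round() if len(q) else '',end=' | ')
    print()
    lv=X[(X[:,0]>-190)&(X[:,0]<-76)&(abs(X[:,1]+30)<26)&(X[:,2]>20)&(X[:,2]<150)];print('lever/loop',len(lv),pc(lv,[2,50,98],axis=0).round(1).tolist())
E
```

```text
39.75 [366.65817484 -65.01762911 282.51577307]
66
knob [ 0.92936834 90.41450945 77.67034953] 100.95711532782354 [[-7.3, 67.2, 73.4], [8.8, 114.8, 81.6]]
scene 1214 [[64.5, -129.1, 110.5], [76.6, -44.4, 182.5], [98.2, 61.4, 230.4]]
tongue 118 [[78.2, -45.3, 205.9], [83.0, -35.6, 220.8], [103.4, -18.1, 232.2]]
crossbar 469 [[75.9, -128.7, 195.6], [80.4, -41.6, 207.5], [102.3, 61.2, 231.8]]
100 159 224.0 | 115 147 62.0 | 130 380 68.0 | 145 206 108.0 | 160 363 166.0 | 175 466 210.0 | 
lever/loop 144 [[-123.0, -55.5, 56.5], [-105.5, -44.6, 109.5], [-76.2, -15.6, 148.3]]
top 1214 [[64.5, -129.1, 110.5], [76.6, -44.4, 182.5], [98.2, 61.4, 230.4]]
tongue 118 [[78.2, -45.3, 205.9], [83.0, -35.6, 220.8], [103.4, -18.1, 232.2]]
crossbar 469 [[75.9, -128.7, 195.6], [80.4, -41.6, 207.5], [102.3, 61.2, 231.8]]
100 159 224.0 | 115 147 62.0 | 130 380 68.0 | 145 206 108.0 | 160 363 166.0 | 175 466 210.0 | 
lever/loop 144 [[-123.0, -55.5, 56.5], [-105.5, -44.6, 109.5], [-76.2, -15.6, 148.3]]
```

```bash
cat >> h.py <<'E'
def ctool(p,yaw=175.3,**k): plan(W(Q,p),[180,0,yaw],**k)
E
python3 - <<'E'
from h import *
for n in('scene','top'):
    X=C(Q,cloud(r.snapshot(n))).reshape(-1,3)
    o=X[(X[:,1]>-150)&(X[:,1]<0)]
    for a in range(105,260,15):
        q=o[(o[:,0]>=a)&(o[:,0]<a+15)];print(a,len(q),np.sort(q[:,2])[-3].round() if len(q)>3 else '',end=' | ')
    print()
ctool([126,-80,300])
E
```

```text
105 145 2.0 | 120 253 65.0 | 135 314 69.0 | 150 291 130.0 | 165 358 168.0 | 180 403 213.0 | 195 511 227.0 | 210 567 239.0 | 225 521 244.0 | 240 388 245.0 | 255 306 245.0 | 
105 16 224.0 | 120 186 28.0 | 135 271 69.0 | 150 264 111.0 | 165 231 154.0 | 180 238 201.0 | 195 261 224.0 | 210 303 237.0 | 225 261 245.0 | 240 213 246.0 | 255 166 246.0 | 
n 8 t 40.0 rot/row [-0.0, -0.0, -0.171]
[-35.5, 25.8, -2.3]
[-39.4, 19.4, -2.3]
[-42.1, 12.4, -2.3]
[-43.6, 5.1, -2.3]
[-43.8, -2.4, -2.3]
[-42.8, -9.8, -2.3]
[-40.5, -16.9, -2.3]
[-37.0, -23.6, -2.3]
```

Call:
{"fn": "send_rows", "kwargs": {"increments": [[-35.5,26,-2,0,0,-0.171],[-39,19.5,-2,0,0,-0.171],[-42,12,-2,0,0,-0.171],[-43.5,5,-2,0,0,-0.171],[-44,-2.5,-2,0,0,-0.171]], "grip": 1, "grip_force": 30}}

```text
time: 40.58
tool_pos: [517.3, -226.6, 291.0]
tcp_rot: [-180.0, -0.1, 146.4]
ft_force: [-0.5, 0.9, 0.1]
finger_gap: 0.1
grip_force: 0.0
```

Call:
{"fn": "send_rows", "kwargs": {"increments": [[-43,-10,-2,0,0,-0.171],[-40.5,-17,-2,0,0,-0.171],[-37,-23.5,-2,0,0,-0.171],[0,0,0,0,0,0],[0,0,0,0,0,0]]}}

```text
time: 41.2
tool_pos: [606.1, -321.3, 296.6]
tcp_rot: [179.9, -0.1, 175.4]
ft_force: [0.1, -0.6, 0.2]
finger_gap: 0.2
grip_force: 0.0
```

```bash
python3 - <<'E'
from h import *
S=r.sense();print(C(Q,S['tool_pos']),S['tcp_rot'],S['finger_gap'],S['joint_pos'].round())
X=C(Q,cloud(r.snapshot('scene'))).reshape(-1,3)
l=X[(X[:,0]>40)&(X[:,0]<125)&(X[:,1]>-120)&(X[:,1]<-90)&(X[:,2]>110)&(X[:,2]<245)];print(np.percentile(l,[1,50,99],axis=0).round(1).tolist())
# planned arc in carrier x,z
H=np.array([72,100.]);prev=np.array([C(Q,S['tool_pos'])[0],S['tool_pos'][2]])
for th in (1.7,1.5,1.3,1.1,.9,.7,.5,.3,.15,0):
    d=np.array([-np.cos(th),np.sin(th)]);n=np.array([np.sin(th),np.cos(th)])
    p=H+(117-9*np.sin(th))*d+(5+11*np.sin(th))*n;print(th,p.round(1),'tool step x,z',(-(p-prev)).round(1));prev=p
E
```

```text
[125.6550421  -79.48644972 296.63218788] [ 1.79925337e+02 -1.23184453e-01  1.75371115e+02] 0.1892159191663759 [ -32.   20.   64.    0.   96. -118.]
[[65.6, -119.9, 110.0], [73.7, -107.6, 181.1], [88.3, -90.3, 210.8]]
1.7 [101.7 205.1] tool step x,z [24.  91.5]
1.5 [ 80.3 208.9] tool step x,z [21.4 -3.8]
1.3 [ 58.1 208.6] tool step x,z [22.2  0.3]
1.1 [ 35.8 203.8] tool step x,z [22.3  4.7]
0.9 [ 14.3 194.6] tool step x,z [21.4  9.2]
0.7 [ -5.3 180.9] tool step x,z [19.6 13.7]
0.5 [-22. 163.] tool step x,z [16.7 17.8]
0.3 [-34.8 141.7] tool step x,z [12.8 21.4]
0.15 [-41.4 123.9] tool step x,z [ 6.6 17.8]
0 [-45. 105.] tool step x,z [ 3.6 18.9]
```

Call:
{"fn": "send_rows", "kwargs": {"increments": [[0,0,30,0,0,0],[0,0,40,0,0,0],[0,0,22,0,0,0],[0,0,0,0,0,0],[0,0,0,0,0,0]]}}

```text
time: 41.88
tool_pos: [606.7, -321.1, 208.6]
tcp_rot: [-179.9, 0.1, 175.5]
ft_force: [-0.1, 0.3, 0.9]
finger_gap: 0.0
grip_force: 0.0
```

Call:
{"fn": "send_rows", "kwargs": {"increments": [[8,0,0,0,0,0],[8,0,0,0,0,0],[8,0,0,0,0,0],[8,0,-1,0,0,0],[8,0,-2,0,0,0]]}}

```text
time: 42.5
tool_pos: [565.8, -317.9, 209.3]
tcp_rot: [180.0, 0.0, 175.5]
ft_force: [0.7, 0.0, 0.8]
finger_gap: 0.3
grip_force: 0.8
```

Call:
{"fn": "send_rows", "kwargs": {"increments": [[8,0,-1,0,0,0],[8,0,0,0,0,0],[8,0,0,0,0,0],[8,0,1,0,0,0],[8,0,1,0,0,0]]}}

```text
time: 43.12
tool_pos: [525.9, -314.8, 208.4]
tcp_rot: [-180.0, 0.0, 175.5]
ft_force: [0.8, 0.4, 0.8]
finger_gap: -0.3
grip_force: 0.8
```

```bash
cat >> h.py <<'E'
def lid(n='scene'):
    X=C(Q,cloud(r.snapshot(n))).reshape(-1,3)
    l=X[(abs(X[:,1]-45)<20)&(X[:,2]>98)&(X[:,0]>-70)&(X[:,0]<125)&(X[:,2]<250)]
    a=np.arctan2(l[:,2]-100,72-l[:,0]);rr=np.hypot(l[:,2]-100,72-l[:,0]);k=(rr>50)&(rr<135);print('lid',k.sum(),np.percentile(a[k],[10,50,90]).round(2),np.percentile(rr[k],[99]).round())
E
python3 - <<'E'
from h import *
S=r.sense();print(C(Q,S['tool_pos']),S['ft_force'])
lid();lid('top')
E
```

```text
[ 45.2566305  -79.66303557 208.38523554] [0.81228474 0.35941433 0.83846674]
lid 112 [1.07 1.19 1.26] [114.]
lid 90 [1.25 1.31 1.34] [114.]
```

Call:
{"fn": "send_rows", "kwargs": {"increments": [[9,0,6,0,0,0],[9,0,7,0,0,0],[8,0,7,0,0,0],[9,0,6,0,0,0],[9,0,7,0,0,0]]}}

```text
time: 43.85
tool_pos: [482.7, -312.0, 177.1]
tcp_rot: [-179.9, 0.1, 175.5]
ft_force: [0.6, -0.8, 0.5]
finger_gap: -0.3
grip_force: 0.5
```

Call:
{"fn": "send_rows", "kwargs": {"increments": [[8,0,8,0,0,0],[8,0,9,0,0,0],[6,0,10,0,0,0],[5,0,10,0,0,0],[0,0,0,0,0,0]]}}

```text
time: 44.48
tool_pos: [454.6, -308.6, 136.7]
tcp_rot: [179.9, -0.1, 175.5]
ft_force: [0.0, -0.1, -0.1]
finger_gap: 0.1
grip_force: 0.0
```

```bash
python3 - <<'E'
from h import *
S=r.sense();print(C(Q,S['tool_pos']),S['ft_force'])
lid();lid('top')
E
```

```text
[-26.36542737 -79.31831483 136.68458865] [ 0.0179516  -0.0575999  -0.10710052]
lid 146 [0.19 0.28 0.32] [116.]
lid 232 [0.2  0.32 0.36] [111.]
```

Call:
{"fn": "send_rows", "kwargs": {"increments": [[3,0,10,0,0,0],[3,0,10,0,0,0],[2,0,8,0,0,0],[0,0,3,0,0,0],[0,0,0,0,0,0]]}}

```text
time: 45.2
tool_pos: [447.5, -308.4, 106.9]
tcp_rot: [180.0, -0.0, 175.5]
ft_force: [0.8, -0.2, -0.3]
finger_gap: 0.0
grip_force: 0.0
```

Call:
{"fn": "send_rows", "kwargs": {"increments": [[0,0,1,0,0,0],[0,0,1,0,0,0],[0,0,0,0,0,0]]}}

```text
time: 45.58
tool_pos: [447.8, -308.7, 105.4]
tcp_rot: [-180.0, 0.0, 175.5]
ft_force: [-0.3, 0.6, 0.1]
finger_gap: 0.0
grip_force: 0.0
```

Call:
{"fn": "send_rows", "kwargs": {"increments": [[0,0,1,0,0,0],[0,0,0,0,0,0]]}}

```text
time: 45.82
tool_pos: [447.9, -308.7, 105.0]
tcp_rot: [-180.0, 0.0, 175.5]
ft_force: [-1.4, 1.4, 4.5]
finger_gap: -0.2
grip_force: 2.5
```

```bash
python3 - <<'E'
from h import *
S=r.sense();print(C(Q,S['tool_pos']),S['ft_force'])
lid();lid('top')
E
```

```text
[-33.05134343 -79.99950023 104.98338941] [-1.36661041  1.36409999  4.45036487]
lid 107 [-0.01  0.03  0.05] [115.]
lid 163 [0.02 0.05 0.08] [110.]
```

Call:
{"fn": "send_rows", "kwargs": {"increments": [[0,0,1,0,0,0],[0,0,0,0,0,0],[0,0,0,0,0,0]]}}

```text
time: 46.3
tool_pos: [447.9, -308.8, 104.9]
tcp_rot: [-180.0, 0.0, 175.5]
ft_force: [-4.8, 4.0, 11.3]
finger_gap: -0.5
grip_force: 6.2
```

Call:
{"fn": "send_rows", "kwargs": {"increments": [[0,0,-20,0,0,0],[0,0,-50,0,0,0],[0,-30,-50,0,0,0],[0,-60,-30,0,0,0],[0,0,0,0,0,0]]}}

```text
time: 46.92
tool_pos: [441.1, -398.4, 254.5]
tcp_rot: [-179.7, 0.2, 175.3]
ft_force: [-0.2, 0.5, -1.4]
finger_gap: -0.1
grip_force: 0.0
```

```bash
python3 - <<'E'
from h import *
import pickle
lid();lid('top')
S=r.sense();print(C(Q,S['tool_pos']))
s=r.snapshot('scene');pickle.dump(s,open('s5.pkl','wb'));cv2.imwrite('pics/s5.png',cv2.resize(s['img'][190:270,250:360],None,fx=7,fy=7,interpolation=cv2.INTER_CUBIC))
X=C(Q,cloud(s));
l=X.reshape(-1,3);l=l[(l[:,0]>-190)&(l[:,0]<-78)&(abs(l[:,1]+30)<28)&(l[:,2]>40)&(l[:,2]<165)]
for z in range(40,165,10):
    b=l[(l[:,2]>=z)&(l[:,2]<z+10)]
    if len(b):print(z,len(b),b.min(0).round(),b.max(0).round())
E
```

```text
lid 136 [0.   0.03 0.06] [115.]
lid 163 [0.02 0.04 0.07] [110.]
[ -33.09986406 -166.0986459   250.94560069]
50 5 [-88. -45.  56.] [-79. -43.  60.]
60 20 [-91. -46.  61.] [-78. -20.  69.]
70 17 [-95. -51.  70.] [-78. -13.  79.]
80 8 [-99. -55.  80.] [-90. -33.  89.]
90 9 [-103.  -55.   91.] [-96. -16.  99.]
100 9 [-110.  -54.  100.] [-98. -12. 110.]
110 15 [-112.  -55.  111.] [-105.  -18.  119.]
120 11 [-116.  -55.  120.] [-107.  -14.  129.]
130 12 [-120.  -57.  131.] [-112.  -13.  140.]
140 31 [-122.  -57.  140.] [-116.  -16.  148.]
```

View pics/s5.png

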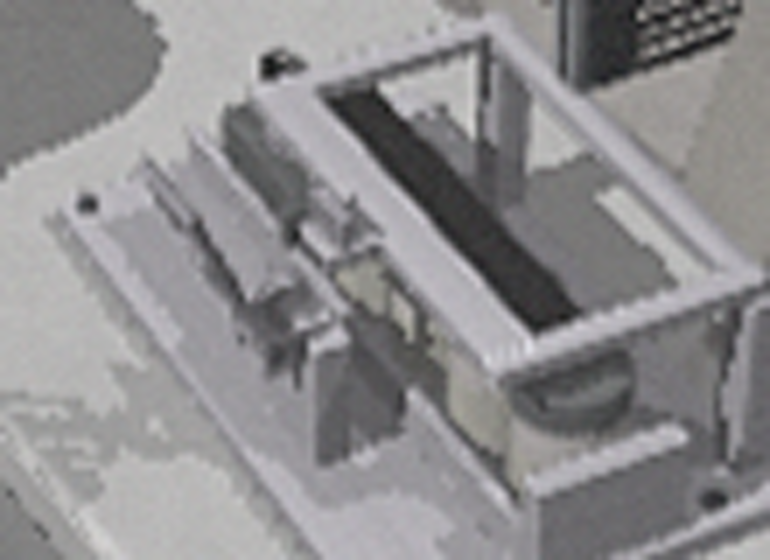

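The lid is shut flat, with the keeper at (345,225). The latch with its upright, outward-leaning loop is at (275,310). Next I'll go to the latch and measure it with the wrist camera.

```bash
python3 - <<'E'
from h import *
ctool([-165,-45,215],yaw=85.3)
E
```

```text
n 9 t 47.1 rot/row [0.0, -0.0, 0.175]
[14.6, 13.4, 3.9]
[16.7, 10.7, 3.9]
[18.3, 7.6, 3.9]
[19.3, 4.3, 3.9]
[19.8, 0.9, 3.9]
[19.6, -2.6, 3.9]
[18.9, -6.0, 3.9]
[17.6, -9.2, 3.9]
[15.7, -12.1, 3.9]
```

Call:
{"fn": "send_rows", "kwargs": {"increments": [[14.5,13.5,4,0,0,0.175],[16.5,10.5,4,0,0,0.175],[18.5,7.5,4,0,0,0.175],[19.5,4.5,4,0,0,0.175],[20,1,4,0,0,0.175]]}}

```text
time: 47.7
tool_pos: [372.8, -319.1, 229.6]
tcp_rot: [-180.0, -0.1, 125.1]
ft_force: [-0.0, -0.4, 0.1]
finger_gap: 0.3
grip_force: 0.0
```

Call:
{"fn": "send_rows", "kwargs": {"increments": [[19.5,-2.5,4,0,0,0.175],[19,-6,4,0,0,0.175],[17.5,-9,4,0,0,0.175],[15.5,-12,4,0,0,0.175],[0,0,0,0,0,0]]}}

```text
time: 48.32
tool_pos: [319.3, -261.5, 213.8]
tcp_rot: [-179.9, -0.1, 85.4]
ft_force: [0.1, 0.2, 1.1]
finger_gap: -0.1
grip_force: 0.0
```

Call:
{"fn": "send_rows", "kwargs": {"increments": [[0,0,0,0,0,0],[0,0,0,0,0,0]]}}

```text
time: 48.58
tool_pos: [320.3, -263.5, 215.2]
tcp_rot: [-180.0, -0.0, 85.4]
ft_force: [0.8, -0.0, -0.1]
finger_gap: -0.1
grip_force: 0.0
```

```bash
python3 - <<'E'
from h import *
import pickle
S=r.sense();print(C(Q,S['tool_pos']),S['tcp_rot'],S['joint_pos'].round())
s=r.snapshot('wrist');pickle.dump(s,open('w6.pkl','wb'));cv2.imwrite('pics/w6.png',s['img'])
X=C(Q,cloud(s))
l=X.reshape(-1,3);l=l[(l[:,0]>-190)&(l[:,0]<-78)&(abs(l[:,1]+30)<35)&(l[:,2]>60)&(l[:,2]<165)]
for z in range(60,165,10):
    b=l[(l[:,2]>=z)&(l[:,2]<z+10)]
    if len(b):print(z,len(b),b.min(0).round(),b.max(0).round())
E
```

```text
[-163.91919713  -45.48030043  215.22491466] [-1.79999133e+02 -1.39359597e-03  8.53804465e+01] [-47. -22. 114.   0.  88. -42.]
60 9 [-80. -41.  66.] [-78. -17.  70.]
70 183 [-87. -43.  70.] [-78. -16.  80.]
80 148 [-96. -49.  80.] [-87.  -9.  90.]
90 98 [-99. -49.  90.] [-91.  -9. 100.]
100 101 [-104.  -49.  100.] [-95.  -9. 110.]
110 237 [-109.  -49.  110.] [-99.  -9. 120.]
120 60 [-112.  -49.  120.] [-104.   -9.  130.]
130 51 [-115.  -49.  130.] [-108.   -9.  140.]
140 513 [-121.  -51.  140.] [-112.   -9.  150.]
150 15 [-119.  -44.  150.] [-117.  -13.  150.]
```

View pics/w6.png

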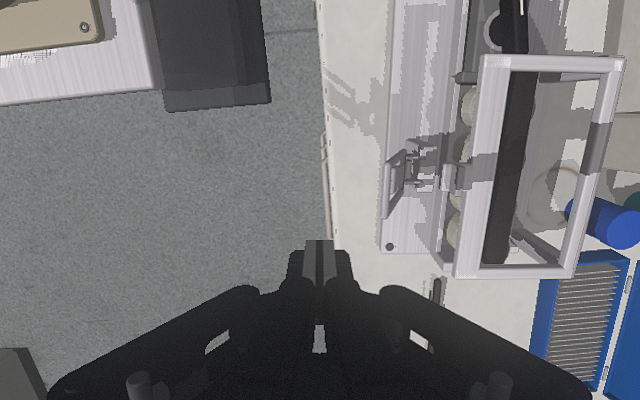

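The loop's cross wire is upright at about (395,180) in the picture and measures (-119, -30, 147) in the carrier frame, as expected. I'll flip it inward with the closed fingers.

Call:
{"fn": "send_rows", "kwargs": {"increments": [[8,10,20,0,0,0],[7.5,9,30,0,0,0],[0,0,27,0,0,0],[0,0,0,0,0,0],[0,0,0,0,0,0]]}}

```text
time: 49.25
tool_pos: [340.5, -250.0, 139.3]
tcp_rot: [180.0, 0.0, 85.3]
ft_force: [0.7, 0.2, 1.4]
finger_gap: -0.0
grip_force: 0.0
```

Call:
{"fn": "send_rows", "kwargs": {"increments": [[0,6,0,0,0,0],[0,8,0,0,0,0],[0,8,0,0,0,0],[0,8,0,0,0,0],[0,8,0,0,0,0]]}}

```text
time: 49.88
tool_pos: [378.6, -252.6, 138.2]
tcp_rot: [-180.0, -0.0, 85.3]
ft_force: [-0.3, 0.4, -0.1]
finger_gap: -0.2
grip_force: 0.0
```

Call:
{"fn": "send_rows", "kwargs": {"increments": [[0,8,0,0,0,0],[0,8,0,0,0,0],[0,0,0,0,0,0],[0,0,0,0,0,0],[0,0,0,0,0,0]]}}

```text
time: 50.5
tool_pos: [393.7, -254.0, 138.2]
tcp_rot: [-180.0, -0.0, 85.2]
ft_force: [0.1, -0.5, -0.5]
finger_gap: 0.1
grip_force: 0.0
```

```bash
cat >> h.py <<'E'
def loop(n):
    X=C(Q,cloud(r.snapshot(n))).reshape(-1,3)
    l=X[(X[:,0]>-190)&(X[:,0]<-10)&(abs(X[:,1]+30)<35)&(X[:,2]>20)&(X[:,2]<175)]
    l=l[(l[:,0]<-76)|(l[:,2]>112)]
    print(n)
    for z in range(20,175,15):
        b=l[(l[:,2]>=z)&(l[:,2]<z+15)]
        if len(b):print(z,len(b),b.min(0).round(),b.max(0).round())
E
python3 - <<'E'
from h import *
S=r.sense();print(C(Q,S['tool_pos']),S['ft_force'])
loop('scene')
E
```

```text
[-91.50585293 -29.89652676 138.20956389] [ 0.06962454 -0.54656451 -0.49343988]
scene
20 2 [-76. -50.  32.] [-76. -50.  34.]
50 16 [-90. -56.  53.] [-76. -22.  65.]
65 34 [-94. -52.  65.] [-76. -18.  80.]
80 38 [-99. -56.  80.] [-84. -13.  94.]
95 34 [-109.  -54.   95.] [-77. -14. 110.]
110 54 [-111.  -55.  110.] [-52. -14. 124.]
125 37 [-100.  -54.  125.] [-60. -12. 140.]
140 81 [-108.  -54.  140.] [-56. -14. 155.]
155 59 [-109.  -45.  155.] [-79. -26. 170.]
170 16 [-107.  -44.  171.] [-84. -32. 175.]
```

Call:
{"fn": "send_rows", "kwargs": {"increments": [[0,6,0,0,0,0],[0,6,0,0,0,0],[0,0,0,0,0,0],[0,0,0,0,0,0],[0,0,0,0,0,0]]}}

```text
time: 51.18
tool_pos: [405.8, -254.9, 138.2]
tcp_rot: [-180.0, -0.0, 85.2]
ft_force: [-0.4, 0.5, -0.6]
finger_gap: -0.2
grip_force: 0.0
```

```bash
python3 - <<'E'
from h import *
S=r.sense();print(C(Q,S['tool_pos']),S['ft_force'])
loop('scene')
s=r.snapshot('scene');cv2.imwrite('pics/s7.png',cv2.resize(s['img'][185:255,260:340],None,fx=8,fy=8,interpolation=cv2.INTER_CUBIC))
E
```

```text
[-79.39046843 -29.86527166 138.17380775] [-0.36364236  0.47795337 -0.59451787]
scene
20 3 [-76. -38.  26.] [-76. -33.  32.]
50 15 [-90. -49.  57.] [-76. -20.  65.]
65 34 [-95. -56.  65.] [-76. -15.  80.]
80 47 [-98. -55.  80.] [-76. -14.  92.]
95 6 [-108.  -44.   97.] [-99. -40. 109.]
110 43 [-112.  -46.  111.] [-30. -21. 120.]
125 4 [-88. -41. 135.] [-76. -35. 139.]
140 50 [-96. -45. 140.] [-68. -23. 155.]
155 65 [-97. -45. 156.] [-68. -23. 170.]
170 20 [-96. -44. 171.] [-69. -32. 175.]
```

View pics/s7.png

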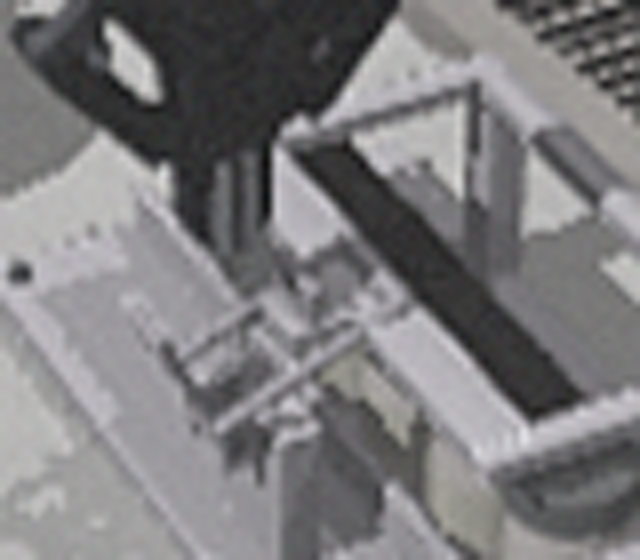

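The crop shows the loop fallen inward, its cross wire at (395,290) on the lid behind the keeper; the lever still stands up at (270,300). Next I'll swing the lever down from its inner side.

Call:
{"fn": "send_rows", "kwargs": {"increments": [[0,0,12,0,0,0],[0,0,12,0,0,0],[0,0,8,0,0,0],[0,0,0,0,0,0],[0,0,0,0,0,0]]}}

```text
time: 51.9
tool_pos: [406.0, -255.1, 106.4]
tcp_rot: [180.0, 0.0, 85.2]
ft_force: [0.6, -0.1, 0.3]
finger_gap: 0.1
grip_force: 0.0
```

Call:
{"fn": "send_rows", "kwargs": {"increments": [[0,-4,0,0,0,0],[0,-4,0,0,0,0],[0,-6,3,0,0,0],[0,-6,3,0,0,0],[0,0,0,0,0,0]]}}

```text
time: 52.52
tool_pos: [385.3, -253.1, 99.8]
tcp_rot: [-180.0, -0.0, 85.2]
ft_force: [0.1, 0.5, -1.0]
finger_gap: 0.1
grip_force: 0.0
```

Call:
{"fn": "send_rows", "kwargs": {"increments": [[0,-5,5,0,0,0],[0,-5,6,0,0,0],[0,-5,7,0,0,0],[0,-4,8,0,0,0],[0,0,0,0,0,0]]}}

```text
time: 53.15
tool_pos: [367.4, -251.7, 73.4]
tcp_rot: [179.9, -0.0, 85.2]
ft_force: [6.6, -1.2, -3.8]
finger_gap: -0.2
grip_force: 3.0
```

```bash
python3 - <<'E'
from h import *
S=r.sense();print(C(Q,S['tool_pos']),S['ft_force'])
s=r.snapshot('scene');cv2.imwrite('pics/s8.png',cv2.resize(s['img'][185:255,260:340],None,fx=8,fy=8,interpolation=cv2.INTER_CUBIC))
E
```

```text
[-117.97542257  -29.80975985   73.44831829] [ 6.58879697 -1.22083019 -3.84227816]
```

View pics/s8.png

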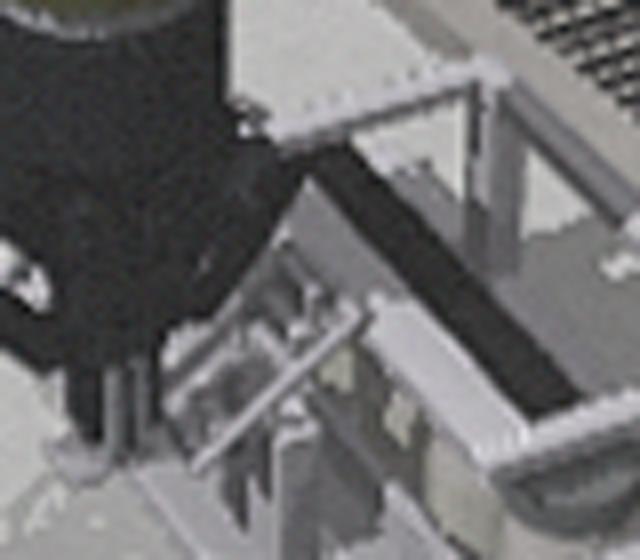

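```bash
python3 - <<'E'
from h import *
for n in('wrist','scene','top'):
    X=C(Q,cloud(r.snapshot(n))).reshape(-1,3)
    for nm,m in(('mid',abs(X[:,1]+30)<12),('sideR',(X[:,1]>-53)&(X[:,1]<-43)),('sideL',(X[:,1]>-17)&(X[:,1]<-7))):
        l=X[m&(X[:,0]>-150)&(X[:,0]<-15)&(X[:,2]>20)&(X[:,2]<130)]
        print(n,nm,end=': ')
        for x in range(-150,-15,9):
            b=l[(l[:,0]>=x)&(l[:,0]<x+9)]
            if len(b):print(x,b[:,2].min().round().astype(int),b[:,2].max().round().astype(int),end=' | ')
        print()
E
```

```text
wrist mid: -150 125 130 | -141 72 130 | -132 72 128 | -123 78 130 | -114 69 129 | -105 69 130 | -96 66 130 | -87 65 130 | -78 20 77 | -69 71 107 | -60 71 120 | -51 97 119 | -42 35 112 | -33 20 108 | -24 20 107 | 
wrist sideR: -105 71 77 | -96 72 82 | -87 74 76 | -78 47 75 | -69 71 75 | -60 71 102 | -51 109 113 | -42 35 112 | -33 21 107 | -24 27 107 | 
wrist sideL: -150 120 130 | -141 121 130 | -132 114 130 | -123 115 130 | -114 114 130 | -105 69 130 | -96 73 130 | -87 78 130 | -78 20 95 | -69 20 101 | -60 20 108 | -51 103 113 | -42 33 112 | -33 20 108 | -24 20 108 | 
scene mid: -150 118 130 | -141 68 129 | -132 69 126 | -123 66 126 | -114 69 128 | -105 67 128 | -96 68 129 | -87 65 129 | -78 21 88 | -69 69 105 | -60 70 119 | -51 103 112 | -42 20 107 | -33 28 106 | -24 21 103 | 
scene sideR: -150 119 128 | -141 71 124 | -132 72 127 | -123 79 128 | -114 71 129 | -105 69 130 | -96 58 126 | -87 58 125 | -78 24 91 | -69 21 104 | -60 26 117 | -51 99 112 | -42 20 107 | -33 31 105 | -24 100 105 | 
scene sideL: -96 70 81 | -87 82 91 | -78 22 93 | -69 68 100 | -60 67 101 | -51 108 109 | -42 23 106 | -33 25 105 | -24 32 105 | 
top mid: -60 113 119 | -51 102 118 | -42 100 114 | -33 100 108 | -24 76 109 | 
top sideR: -78 86 86 | -69 89 95 | -60 72 102 | -51 102 111 | -42 102 113 | -33 102 107 | -24 99 105 | 
top sideL: -60 65 108 | -51 101 109 | -42 100 108 | -33 103 108 | -24 102 107 |
```

Call:
{"fn": "send_rows", "kwargs": {"increments": [[0,-7,4,0,0,0],[0,-7,8,0,0,0],[0,-1,8,0,0,0],[0,0,8,0,0,0],[0,0,0,0,0,0]]}}

```text
time: 53.98
tool_pos: [351.4, -250.0, 45.2]
tcp_rot: [-179.9, -0.1, 85.2]
ft_force: [-0.1, -0.5, -0.4]
finger_gap: -0.1
grip_force: 0.0
```

Call:
{"fn": "send_rows", "kwargs": {"increments": [[0,3,4,0,0,0],[0,4,5,0,0,0],[0,0,0,0,0,0]]}}

```text
time: 54.35
tool_pos: [359.4, -250.9, 36.8]
tcp_rot: [-180.0, -0.0, 85.3]
ft_force: [-0.1, -0.6, -0.1]
finger_gap: -0.3
grip_force: 0.0
```

Call:
{"fn": "send_rows", "kwargs": {"increments": [[0,2,3,0,0,0],[0,1,3,0,0,0],[0,0,0,0,0,0]]}}

```text
time: 54.72
tool_pos: [362.1, -251.3, 31.0]
tcp_rot: [-180.0, -0.0, 85.3]
ft_force: [0.5, -0.5, -0.6]
finger_gap: -0.1
grip_force: 0.0
```

```bash
python3 - <<'E'
from h import *
S=r.sense();print(C(Q,S['tool_pos']),S['ft_force'])
for n in('wrist','scene'):
    X=C(Q,cloud(r.snapshot(n))).reshape(-1,3)
    for nm,m in(('mid',abs(X[:,1]+30)<10),('sideR',(X[:,1]>-53)&(X[:,1]<-43)),('sideL',(X[:,1]>-17)&(X[:,1]<-7))):
        l=X[m&(X[:,0]>-150)&(X[:,0]<-35)&(X[:,2]>20)&(X[:,2]<130)]
        print(n,nm,end=': ')
        for x in range(-150,-35,6):
            b=l[(l[:,0]>=x)&(l[:,0]<x+6)]
            if len(b):print(x,b[:,2].min().round().astype(int),b[:,2].max().round().astype(int),end=' | ')
        print()
E
```

```text
[-123.22315058  -29.81495827   31.04162189] [ 0.49415143 -0.51065791 -0.57475685]
wrist mid: -150 75 118 | -144 72 110 | -138 39 64 | -132 39 103 | -126 68 106 | -120 27 106 | -114 28 64 | -108 37 110 | -102 45 117 | -96 52 120 | -90 58 117 | -84 70 120 | -78 20 121 | -72 20 76 | -66 71 107 | -60 71 120 | -54 110 119 | -48 107 111 | -42 104 107 | -36 104 107 | 
wrist sideR: -90 68 75 | -84 71 77 | -78 20 22 | 
wrist sideL: -150 77 121 | -144 81 130 | -138 72 130 | -132 72 129 | -126 75 122 | -120 71 129 | -114 72 130 | -108 81 130 | -102 55 120 | -96 55 102 | -90 60 110 | -84 66 120 | -78 20 124 | -72 20 125 | -66 20 125 | -60 20 117 | -54 98 112 | -48 103 111 | -42 95 107 | -36 104 107 | 
scene mid: -150 76 123 | -144 42 98 | -138 30 83 | -132 34 68 | -126 26 124 | -120 25 119 | -114 34 65 | -108 39 88 | -102 46 115 | -96 55 125 | -90 63 126 | -84 69 129 | -78 20 130 | -72 69 128 | -66 68 122 | -60 101 118 | -54 107 117 | -48 103 106 | -42 101 106 | -36 20 33 | 
scene sideR: -150 86 129 | -144 79 129 | -138 40 129 | -132 50 129 | -126 41 126 | -120 30 129 | -114 33 128 | -108 77 126 | -102 57 127 | -96 56 94 | -90 62 106 | -84 64 110 | -78 20 125 | -72 39 122 | -66 25 105 | -60 23 117 | -54 102 110 | -48 95 107 | -42 98 105 | -36 28 104 | 
scene sideL: -78 33 33 | -66 70 71 | -48 101 104 | -42 102 104 | -36 20 34 |
```

Call:
{"fn": "send_rows", "kwargs": {"increments": [[0,2,1,0,0,0],[0,1,0,0,0,0],[0,0,0,0,0,0]]}}

```text
time: 55.2
tool_pos: [365.2, -251.6, 30.3]
tcp_rot: [180.0, 0.0, 85.2]
ft_force: [0.5, 0.7, 0.9]
finger_gap: 0.1
grip_force: 0.0
```

Call:
{"fn": "send_rows", "kwargs": {"increments": [[0,1,0,0,0,0],[0,1,0,0,0,0],[0,0,0,0,0,0]]}}

```text
time: 55.58
tool_pos: [367.1, -251.7, 30.3]
tcp_rot: [-180.0, 0.0, 85.2]
ft_force: [-0.6, 0.3, -0.6]
finger_gap: 0.0
grip_force: 0.5
```

Call:
{"fn": "send_rows", "kwargs": {"increments": [[0,1,0,0,0,0],[0,0,0,0,0,0]]}}

```text
time: 55.82
tool_pos: [367.3, -251.7, 30.1]
tcp_rot: [-179.9, -0.0, 85.2]
ft_force: [-6.2, 0.7, 3.8]
finger_gap: -0.5
grip_force: 3.1
```

Call:
{"fn": "send_rows", "kwargs": {"increments": [[0,1,0,0,0,0],[0,0,0,0,0,0],[0,0,0,0,0,0]]}}

```text
time: 56.2
tool_pos: [367.2, -251.7, 30.0]
tcp_rot: [-179.8, -0.0, 85.2]
ft_force: [-14.0, 1.4, 9.6]
finger_gap: 0.0
grip_force: 3.4
```

Call:
{"fn": "send_rows", "kwargs": {"increments": [[0,0.5,0,0,0,0],[0,0,0,0,0,0],[0,0,0,0,0,0]]}}

```text
time: 56.58
tool_pos: [367.2, -251.7, 29.9]
tcp_rot: [-179.7, -0.0, 85.2]
ft_force: [-18.3, 0.3, 11.6]
finger_gap: 0.1
grip_force: 3.8
```

Call:
{"fn": "send_rows", "kwargs": {"increments": [[0,-10,0,0,0,0],[0,-25,0,0,0,0],[0,-15,-40,0,0,0],[0,0,-60,0,0,0],[0,0,-60,0,0,0]]}}

```text
time: 57.2
tool_pos: [319.3, -247.4, 191.8]
tcp_rot: [180.0, -0.0, 85.2]
ft_force: [1.3, -0.3, 0.1]
finger_gap: 0.1
grip_force: 0.0
```

Call:
{"fn": "send_rows", "kwargs": {"increments": [[0,0,-40,0,0,0],[-60,0,0,0,0,0],[-60,0,0,0,0,0],[0,0,0,0,0,0],[0,0,0,0,0,0]]}}

```text
time: 57.82
tool_pos: [309.6, -367.1, 229.8]
tcp_rot: [-180.0, -0.1, 85.2]
ft_force: [0.7, 0.3, 0.3]
finger_gap: -0.3
grip_force: 0.0
```

```bash
python3 - <<'E'
from h import *
lid();lid('top');print(r.sense()['time'],C(Q,r.sense()['tool_pos']))
for n in('wrist','scene'):
    s=r.snapshot(n);X=C(Q,cloud(s)).reshape(-1,3)
    l=X[(abs(X[:,1]+30)<7)&(X[:,0]>-125)&(X[:,0]<-86)&(X[:,2]>20)&(X[:,2]<66)]
    if len(l)>5:print(n,len(l),'lever angle from down',np.degrees(np.arctan2(np.median((-83-l[:,0])/(68-l[:,2])),1)),l.min(0).round(),l.max(0).round())
    if n=='scene':cv2.imwrite('pics/s9.png',cv2.resize(s['img'][180:270,250:370],None,fx=6,fy=6,interpolation=cv2.INTER_CUBIC))
X=C(Q,cloud(r.snapshot('top'))).reshape(-1,3);kb=X[(abs(X[:,0])<30)&(X[:,1]>62)&(X[:,1]<125)&(X[:,2]>73)&(X[:,2]<84)];print(len(kb),kb.mean(0))
c=kb[:,:2]-kb[:,:2].mean(0);w,v=np.linalg.eigh(c.T@c);print(np.degrees(np.arctan2(v[1,1],v[0,1])))
E
```

```text
lid 112 [-0.    0.03  0.06] [115.]
lid 168 [0.01 0.04 0.08] [110.]
57.925 [-165.71418954 -149.00174155  230.33249595]
wrist 579 lever angle from down 39.53628020110785 [-116.  -37.   24.] [-87. -23.  66.]
scene 61 lever angle from down 39.59627880593081 [-118.  -37.   24.] [-90. -23.  66.]
67 [ 0.7747907  90.92419385 77.82501061]
100.77095045041821
```

View pics/s9.png

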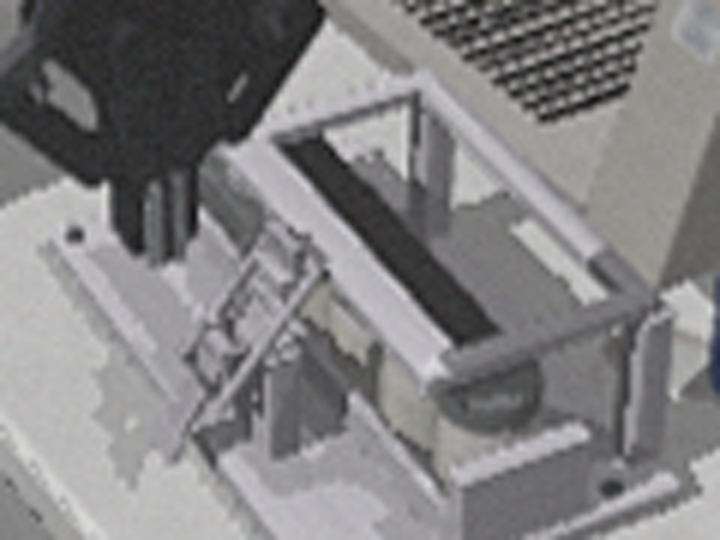

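The last crop shows the lid shut, the loop running over the tongue and keeper at (290,235), and the lever down at (190,440). One slope fit will check that the lever is fully down.

```bash
python3 - <<'E'
from h import *
X=C(Q,cloud(r.snapshot('wrist'))).reshape(-1,3)
l=X[(abs(X[:,1]+30)<7)&(X[:,0]>-125)&(X[:,0]<-86)&(X[:,2]>27)&(X[:,2]<58)]
a=np.polyfit(l[:,2],l[:,0],1);print('slope deg',np.degrees(np.arctan(-a[0]))*-1,'off at z68',np.polyval(a,68))
w=X[(abs(X[:,1]+30)<20)&(X[:,0]>-70)&(X[:,0]<-30)&(X[:,2]>95)]
for x in range(-70,-30,4):
    b=w[(w[:,0]>=x)&(w[:,0]<x+4)]
    if len(b):print(x,b[:,2].max().round(1),end=' | ')
E
```

```text
slope deg 35.02403559978288 off at z68 -85.69699115852157
-66 106.8 | -62 107.2 | -58 120.2 | -54 120.3 | -50 116.7 | -46 110.7 | -42 107.3 | -38 107.6 | -34 107.9 |
```

```bash
python3 -c "
from h import *
print(r.hand_in())"
```

```text
the job is handed in; nothing more can be done
None
```

The job is handed in, at about 58 s of the 210 s: all four pots stand upright in a close row against the end wall. The stop is snug against them with its knob tight (about 1.38 rad), and the lid is shut. The loop is behind the keeper lip, the lever is fully down (within about 1°), and I touched nothing else on the bench.

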